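# Pack calibrated meter registers into the transit crate

### The job

Pack the calibrated meter registers for transport: stand every brass register from the hardwood stand upright in the divided transit crate, one to a cell, then swing the crate's retaining bail all the way down over them. Also slide the shock logger into the shoe at the end of the crate, fully home, so that the detent springs up behind it and holds it (before or after, as you like). The registers have glass dials, so be gentle: never grip one harder than 35 N, lower each to the floor of its cell without dropping it or pressing it down hard, and leave the other things on the bench undisturbed.

Things in the scene. Friction and masses are not known exactly. Their poses are not given: they have to be found in the camera images.
- stand: slotted dark hardwood stand, fixed to the bench, 84 mm (x) by 220 mm (y). Origin: centre of its underside. Four slots open along x, 34 mm wide, centred at y = -81, -27, 27 and 81 mm; slot floors 20 mm above the bench, ribs between them 14 mm higher.
- register1: upright brass meter register, may be absent (None): round can 64 mm across, 30 mm thick (axis level, along body y, 62 mm up; glass dial on the -y face) on a drive housing 44 (x) by 30 (y) by 30 mm high; 94 mm high in all, 0.35 kg. Origin: centre of its underside, z up. Starts in a slot of the stand. Grip it across the can's rim, along body x, fingertips 40 mm or more above the underside.
- register2: upright brass meter register, may be absent (None): round can 64 mm across, 30 mm thick (axis level, along body y, 62 mm up; glass dial on the -y face) on a drive housing 44 (x) by 30 (y) by 30 mm high; 94 mm high in all, 0.35 kg. Origin: centre of its underside, z up. Starts in a slot of the stand. Grip it across the can's rim, along body x, fingertips 40 mm or more above the underside.
- register3: upright brass meter register, may be absent (None): round can 64 mm across, 30 mm thick (axis level, along body y, 62 mm up; glass dial on the -y face) on a drive housing 44 (x) by 30 (y) by 30 mm high; 94 mm high in all, 0.35 kg. Origin: centre of its underside, z up. Starts in a slot of the stand. Grip it across the can's rim, along body x, fingertips 40 mm or more above the underside.
- register4: upright brass meter register, may be absent (None): round can 64 mm across, 30 mm thick (axis level, along body y, 62 mm up; glass dial on the -y face) on a drive housing 44 (x) by 30 (y) by 30 mm high; 94 mm high in all, 0.35 kg. Origin: centre of its underside, z up. Starts in a slot of the stand. Grip it across the can's rim, along body x, fingertips 40 mm or more above the underside.
- crate: pale plywood transit crate, fixed to the bench. Origin: underside of its 10 mm base board; z up. Four cells in a row along y, at x = 0, y = -146, -97, -19, 30 mm; cell floors at z = 10, walls end at z = 46 mm, outer faces at x = -36 and 36; a solid block fills y = -75 to -41 between the middle cells. Bail on its -x side when open; aluminium shoe for the logger at its +y end.
- cell1 (a point): centre of the floor of cell 1 of the crate, axes as the crate; the inside is 60 mm (x) by 44 mm (y), its walls 36 mm high
- cell2 (a point): centre of the floor of cell 2 of the crate, axes as the crate; the inside is 60 mm (x) by 44 mm (y), its walls 36 mm high
- cell3 (a point): centre of the floor of cell 3 of the crate, axes as the crate; the inside is 60 mm (x) by 44 mm (y), its walls 36 mm high
- cell4 (a point): centre of the floor of cell 4 of the crate, axes as the crate; the inside is 60 mm (x) by 44 mm (y), its walls 36 mm high
- bail (a joint): angle of the retaining bail, a steel rod frame: 0 = fully down (rod along the row, 3 mm above the tops of packed registers), up to 2.2 rad = laid back on the crate's -x side, cells free. Starts laid back. A stiff hinge: it stays where it is left (about 2 N at the rod to move it).
- bail_grip (a point): middle of the bail's round rod (10 mm diameter, 248 mm long, along the crate's y), 68 mm from the hinge axis; above the solid middle block of the crate when down, so that fingers fit on both sides of the rod there. The point turns with the bail.
- bail_pivot (a point): point of the bail's hinge axis below bail_grip, axes as the crate (it does not turn); the axis runs along y. With the bail fully down bail_grip lies at (44, 0, 52) mm from here; opening swings it up and over towards -x.
- logger: shock logger, a grey box with black foot, about 0.18 kg, standing on the bench. Origin: centre of its underside; z up. Foot plate 60 mm (x) by 50 mm (y) by 6 mm, neck 28 mm wide (y) up to z = 16 mm, housing 60 by 44 mm (y) from z = 16 to 54 mm. Slides along its x; either end may lead.
- shoe_home (a point): where the logger's origin belongs, on the shoe's floor (crate z = 10 mm); axes as the crate. The shoe is a channel along x, 54 mm wide inside, 66 outside, open at the -x end; from here its stop is at x = +30 mm and its mouth at x = -38; lips 8 to 12 mm above the floor cover 9 mm of each edge, 36 mm free between them.
- shoe_entry (a point): on the open floor before the shoe's mouth, 86 mm on the -x side of shoe_home, same axes: lay the logger's foot down here, its x along this x, and slide it in along +x. The floor reaches 36 mm further to -x. From the mouth, 48 mm ahead, flared guides 9 mm high open towards here, to 75 mm wide 16 mm ahead.
- detent (a joint): sprung steel ball in the shoe's floor, 41 mm on the -x side of shoe_home: 0 = up, standing 2.5 mm proud of the floor, grows (m) as it is pressed down; 2.5 mm when flush. About 5 N to press down. The foot rides over it (push of about 10 N), and with the logger against the stop it springs up behind the foot.
- bonnet: bystander: blue polymer meter bonnet, a dome 104 mm across, 64 mm high. Origin: centre of its underside
- float_tube: bystander: glass float tube upright on a brass end, 42 mm across, 142 mm high. Origin: centre of its underside
- fitting: bystander: copper compression fitting upright, 40 mm across, 70 mm high. Origin: centre of its underside
- seal_press: bystander: polished steel seal press, 140 by 80 mm, 215 mm high. Origin: centre of its underside
Not all that is in view belongs to the job. Leave any black or green look-alike of the register3 alone.

How it is judged:
On the way, in this order (a step that is already met when the one before it is completed fails the run):
1. every register stands upright in a cell of the crate (y of register1 in the frame of crate between -0.171 and 0.055 m and x of register1 in the frame of crate between -0.014 and 0.014 m and z of register1 in the frame of crate between 0.005 and 0.015 m and angle between each of register1, register2, register3, register4's own z axis and vertical below 0.12 rad and y of register2 in the frame of crate between -0.171 and 0.055 m and x of register2 in the frame of crate between -0.014 and 0.014 m and z of register2 in the frame of crate between 0.005 and 0.015 m and y of register3 in the frame of crate between -0.171 and 0.055 m and x of register3 in the frame of crate between -0.014 and 0.014 m and z of register3 in the frame of crate between 0.005 and 0.015 m and y of register4 in the frame of crate between -0.171 and 0.055 m and x of register4 in the frame of crate between -0.014 and 0.014 m and z of register4 in the frame of crate between 0.005 and 0.015 m), for 0.2 s.
2. the bail is swung down over the registers (value of joint bail below 0.07 rad), for 0.2 s.
At the end, for the whole second after the job is handed in: every register upright (0.12 rad) and at rest on a cell floor (5 mm), one to a cell; bail down to within 0.07 rad; logger within 4 mm of fully home in the shoe, level, detent sprung up behind it (less than 1.5 mm down) (all of step 1 and linear speed of each of register1, register2, register3, register4, logger below 0.02 m/s and value of joint bail below 0.07 rad and x of logger in the frame of shoe_home between -0.004 and 0.004 m and y of logger in the frame of shoe_home between -0.004 and 0.004 m and z of logger in the frame of shoe_home between -0.004 and 0.004 m and angle between logger's own z axis and vertical below 0.1 rad and value of joint detent below 0.0015 m); the robot touches nothing.
It fails at once if a register is gripped harder than 45 N a finger (90 N, both fingers added) (contact force between the fingers and register1 above 90 N or contact force between the fingers and register2 above 90 N or contact force between the fingers and register3 above 90 N or contact force between the fingers and register4 above 90 N).
It fails at once if a register is bumped or pushed against the crate or its bail with more than 30 N (contact force between any of register1, register2, register3, register4 and crate above 30 N).
It fails at once if a register is dropped into its cell (faster than 0.35 m/s within 35 mm of the cell floor) ((y of register1 in the frame of crate between -0.19 and 0.075 m and x of register1 in the frame of crate between -0.03 and 0.03 m and z of register1 in the frame of crate below 0.045 m and linear speed of register1 above 0.35 m/s) or (y of register2 in the frame of crate between -0.19 and 0.075 m and x of register2 in the frame of crate between -0.03 and 0.03 m and z of register2 in the frame of crate below 0.045 m and linear speed of register2 above 0.35 m/s) or (y of register3 in the frame of crate between -0.19 and 0.075 m and x of register3 in the frame of crate between -0.03 and 0.03 m and z of register3 in the frame of crate below 0.045 m and linear speed of register3 above 0.35 m/s) or (y of register4 in the frame of crate between -0.19 and 0.075 m and x of register4 in the frame of crate between -0.03 and 0.03 m and z of register4 in the frame of crate below 0.045 m and linear speed of register4 above 0.35 m/s)).
It fails at once if a bystander (bonnet, float tube, fitting, seal press) is moved more than 30 mm or tipped (distance of any of bonnet, float_tube, fitting, seal_press from where it was at the start of the episode above 0.03 m or angle between any of bonnet, float_tube, fitting, seal_press's own z axis and vertical above 0.3 rad).
Of register1, register2, register3, register4 only 3 to 4 are there at a start; the rules pass over those that are not, and their reading is None.
At some moment in a run one of logger may be knocked a few centimetres aside while the robot is not near it.
It also fails if it takes over 210 s, if anything falls off the work surface, if the arm or the gripper's body presses on something with over 40 N, if the wrist force passes 120 N, or if a joint passes its speed limit or range.

### The arm

A 6-joint arm with a two-finger parallel gripper is mounted at the origin on the work surface. World frame = base frame: x ahead of the robot, y to its left, z up, the work surface at z = 0. Lengths are in m, angles in rad, forces in N, time in s.
With the tool pointing down it reaches from about 0.275 to 0.875 m from the base axis. Payload 12.5 kg.
Tool frame: the origin (TCP) lies at the very end of the fingers, on their centre line; the grasp point (between the pads) lies 19 mm behind it (grasp_offset is the distance from the TCP to the grasp point, in m); z points along the fingers, y is the line along which they close (so a half turn about z gives the same grasp; the last joint's range is limited). The gripper opens to 85 mm and grips with 20 to 120 N. Pads are 22 mm wide; open, the fingers measure 114 mm over their backs; the gripper's body (76 mm by 85 mm) begins 54 mm behind the grasp point. The pads swing forward as they close: fully open they stand 13 mm farther back than shut.
Start: joints at [1.143, 0.351, 1.652, -0, 1.139, -0.085], TCP at [0.185, 0.518, 0.231] pointing down, gripper open.
Joint ranges: [-2.75, 2.75], [-0.79, 2.1], [0.01, 2.65], [-1.57, 4.71], [0.07, 3.14], [-2.87, 2.87]. Speed limits (rad/s): [2.22, 2.22, 2.79, 3.14, 3.14, 3.14].

### API

Orientations are given as a rotation vector (axis times angle).
In Python, from bench import get_obs, capture, get_calibration, close_job, grasp_offset gives the robot as it stands.
- The arm moves only by the tool move_arm, never from a script. Its argument "moves" is a list of rows, each a list of 5 numbers: the shift along the tool's x, y, z scaled (see below), then the turn about the tool's z scaled (see below), then the opening, from -1 (shut) to 1 (fully open). A call has 1 to 5 rows; each row is the pose to reach, as a shift and turn from the pose commanded when the call began, along the tool's axes at that moment, turning the shorter way round; what a row does not reach only later rows make up. The controller multiplies each number of a shift by 1000 mm and each number of a turn by 180 degrees. A row lasts 1/10 s, in which the tool goes at most 50 mm and 8.59 degrees, less where a joint would pass 70% of its speed; a pose out of reach is approached as far as the arm can. A call with a number of a shift or a turn outside -1 to 1 is refused whole. A call with a gripper value outside its range is refused whole. The fingers move at their own pace and stop on an object; "grip_force" is the grip in N (left out, the last holds). Time passes only in rows, so rows that repeat a pose let the fingers close. It gives the time, the measured TCP pose, the force, the opening and the grip force at its end, in the units of the state.
- get_obs(): the state, without advancing time (a new reading comes with each control period).
- capture(name): name is "scene" or "top"; returns the picture (384x512x3 uint8, blue, green, red); there is no depth.
- get_calibration(name): a dict with "mtx" (3x3 intrinsics, pixels), "rvec" (rotation vector, rad) and "tvec" (3), from world to camera coordinates, as OpenCV has them. Camera axes: x right, y down, z forward; pixel columns grow to the right and rows downward; lengths in m; the calibration is good to about 2 mm. A picture is of the moment at which its call begins. get_calibration takes no time and is no camera call.
- close_job(): hands the job in; it is judged then, once.
The state is a dict: "clock": time; "joints": joint angles; "qvel": joint speeds; "joint_torque": joint torques, N m; "eef_pos": TCP position; "eef_rot": TCP orientation; "contact_force": force on the tool from outside, world axes, zero at the start; "moment": the same for the moment, N m; "width": finger opening in m; "grasp_force": force on a finger pad.
Only numpy, scipy, OpenCV 4.12 (cv2) and the standard library are available. Lean on these libraries where they do the work, as an engineer would, in place of code of your own. Each camera call takes 0.05 s, during which the arm holds its last target. There are 200 camera calls.

## Working session

There is one attempt and no reset: what is moved stays moved. The work goes in short steps, Python scripts to look and compute and a tool call to move; the robot and the scene stay as the last step left them, time stands still between calls to the robot, and variables do not carry over. Pictures are saved under pics/ and viewed, at most 14 in all, crops included, and the job is handed in when it is done.

Besides the shell and the picture viewer there is one more tool, called after "Emit:" in YAML: its name, and indented under it one key for each argument. move_arm: Moves the arm, as the interface text tells. Its arguments: {"type":"object","properties":{"moves":{"type":"array","items":{"type":"array","items":{"type":"number","minimum":-1,"maximum":1}}},"grip_force":{"type":"number"}},"required":["moves"]}

```bash
mkdir -p pics; ls
cat > h.py <<'E'
import numpy as np, cv2
from bench import *
def cal(n):
    c=get_calibration(n); R=cv2.Rodrigues(np.array(c["rvec"],float))[0]
    return np.array(c["mtx"],float),R,np.array(c["tvec"],float).ravel()
def ray(n,u,v):
    K,R,t=cal(n); d=R.T@(np.linalg.inv(K)@[u,v,1.]); return -R.T@t,d/np.linalg.norm(d)
def plane(n,u,v,z):
    o,d=ray(n,u,v); return o+d*(z-o[2])/d[2]
def tri(a,b):  # a,b=(name,u,v)
    o1,d1=ray(*a);o2,d2=ray(*b)
    s=np.linalg.lstsq(np.stack([d1,-d2],1),o2-o1,rcond=None)[0]
    p,q=o1+d1*s[0],o2+d2*s[1]; return (p+q)/2,np.linalg.norm(p-q)
def proj(n,P):
    K,R,t=cal(n); p=K@(R@np.array(P,float)+t); return p[:2]/p[2]
def snap(n,f,crop=None,k=1):
    im=capture(n); cv2.imwrite(f"pics/{f}_raw.png",im)
    o=im if crop is None else im[crop[1]:crop[3],crop[0]:crop[2]]
    cv2.imwrite(f"pics/{f}.png",cv2.resize(o,None,fx=k,fy=k,interpolation=cv2.INTER_CUBIC)); return im
E
python3 - <<'E'
from h import *
print(get_obs(),grasp_offset)
for n in("scene","top"):
    snap(n,n+"0",None,1.56); c=get_calibration(n); print(n,c,ray(n,256,192))
E
```

```text
pics
{'clock': 0.0, 'joints': array([ 1.14334743e+00,  3.51216754e-01,  1.65242609e+00,  1.06313312e-05,
        1.13914163e+00, -8.46012964e-02]), 'qvel': array([-0.00016067,  0.00059686,  0.00033686,  0.0009804 , -0.00034093,
       -0.00064746]), 'joint_torque': array([-3.39630787e-04, -5.06096399e+01, -2.91405219e+01, -7.55486690e-05,
        4.57183967e-03,  4.54246663e-05]), 'eef_pos': array([0.1847256 , 0.51768763, 0.23076835]), 'eef_rot': array([-5.35863738e-01, -3.09523767e+00,  1.80706315e-03]), 'contact_force': array([ 0.03344776,  0.02125833, -0.3251278 ]), 'moment': array([-0.00124527, -0.05633724,  0.02021968]), 'grasp_force': 0.0, 'width': 0.08527983834891119} 0.0187
scene {'mtx': array([[397.55627884,   0.        , 256.86417811],
       [  0.        , 397.55627884, 190.67115576],
       [  0.        ,   0.        ,   1.        ]]), 'rvec': array([ 2.43122435,  1.0101039 , -0.26702444]), 'tvec': array([-0.40800845, -0.30399173,  1.37200241])} (array([ 0.9623302 , -0.39550412,  1.02896528]), array([-0.35521896,  0.36076983, -0.86235991]))
top {'mtx': array([[466.26874176,   0.        , 243.45815896],
       [  0.        , 466.26874176, 187.33410299],
       [  0.        ,   0.        ,   1.        ]]), 'rvec': array([ 2.15128166, -2.11056308,  0.1324658 ]), 'tvec': array([0.02496757, 0.60486461, 1.21632497])} (array([0.41544936, 0.00157852, 1.29357271]), array([ 1.40205206e-01,  6.26239978e-04, -9.90122269e-01]))
```

View pics/scene0.png

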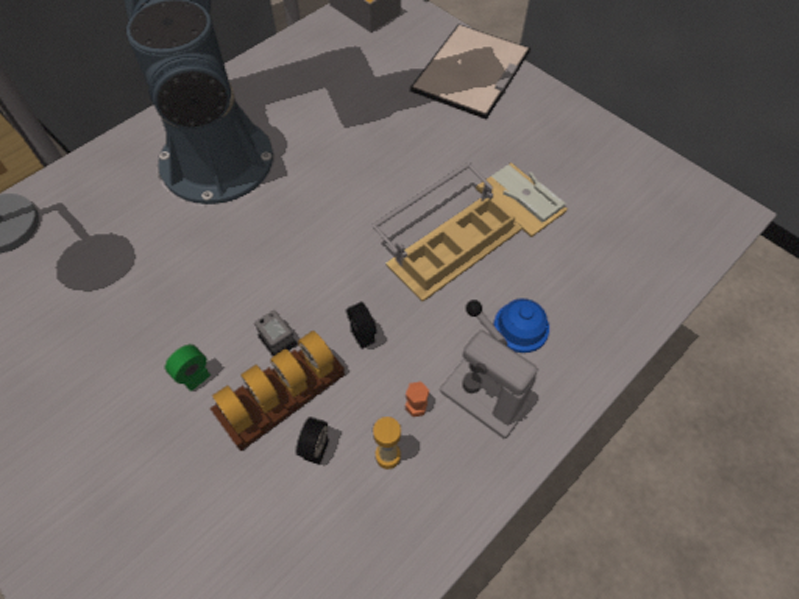

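View pics/top0.png

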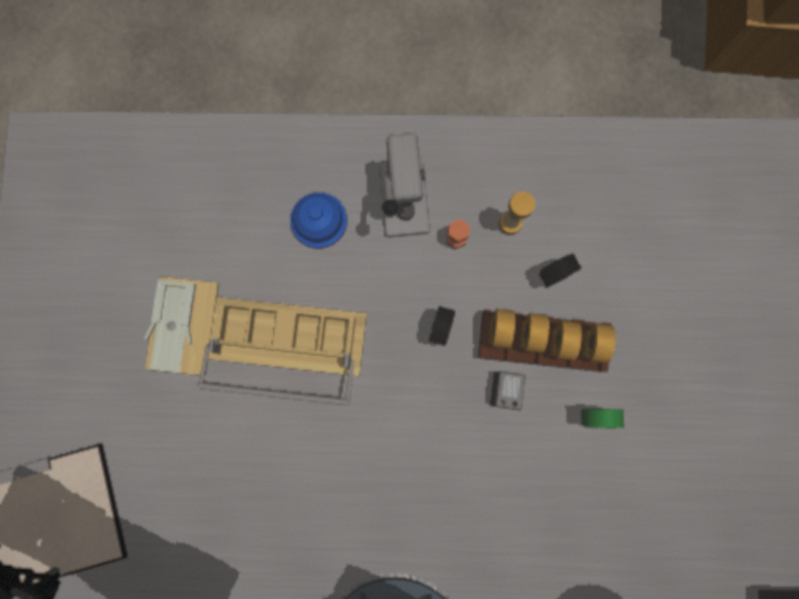

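The top view shows the crate on the left (about 290,335 in the view), its shoe at the +y end, and the bail laid back towards the robot. The stand with four brass registers is at about (548,340) and the logger at (508,390). The black and green look-alikes are close by. I'll zoom in to measure.

Run:
```python
import cv2
t=cv2.imread("pics/top0_raw.png"); s=cv2.imread("pics/scene0_raw.png")
def c(im,x0,y0,x1,y1,k,f): cv2.imwrite(f,cv2.resize(im[y0:y1,x0:x1],None,fx=k,fy=k,interpolation=cv2.INTER_CUBIC))
c(t,85,165,245,265,5,"pics/ct.png"); c(s,235,95,370,195,5.9,"pics/cs.png")
a=cv2.resize(t[180:280,300:410],None,fx=5,fy=5,interpolation=cv2.INTER_CUBIC);cv2.imwrite("pics/st.png",a)
c(s,125,190,245,290,6,"pics/ss.png")
```

```text
(no output)
```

View pics/ct.png

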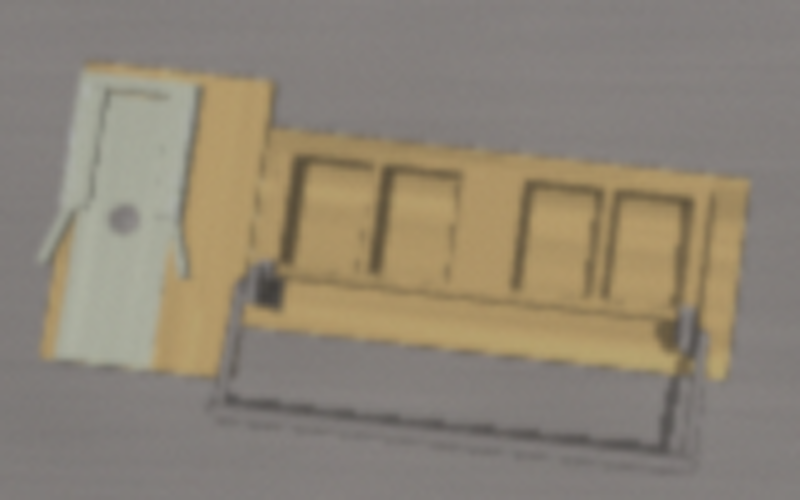

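View pics/cs.png

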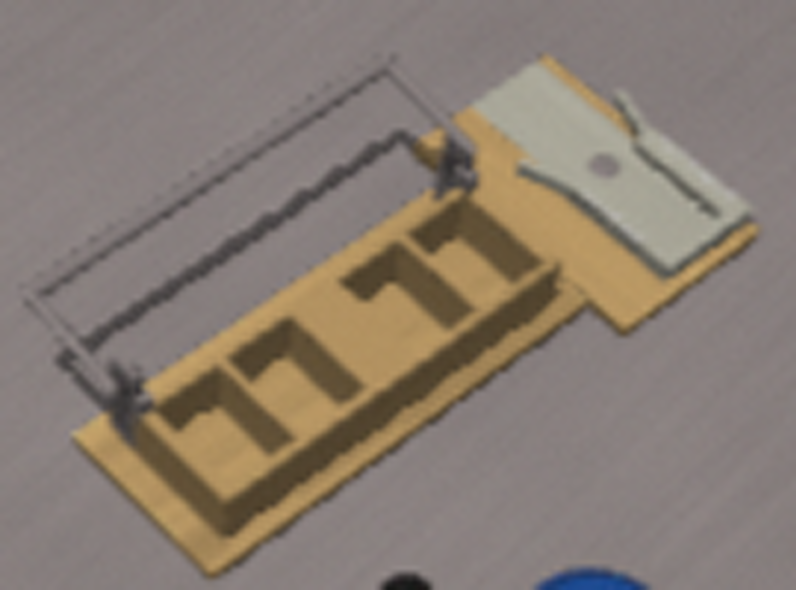

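View pics/st.png

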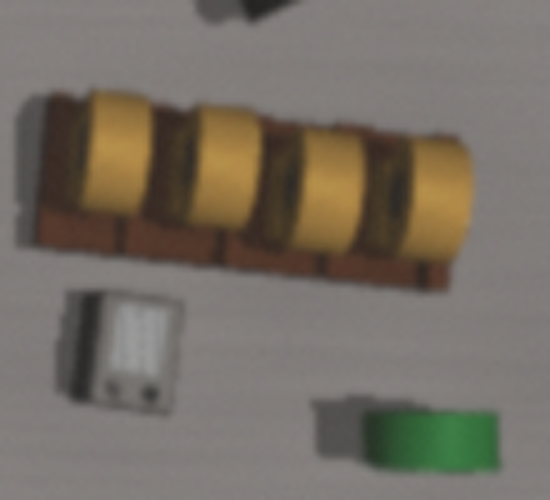

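View pics/ss.png

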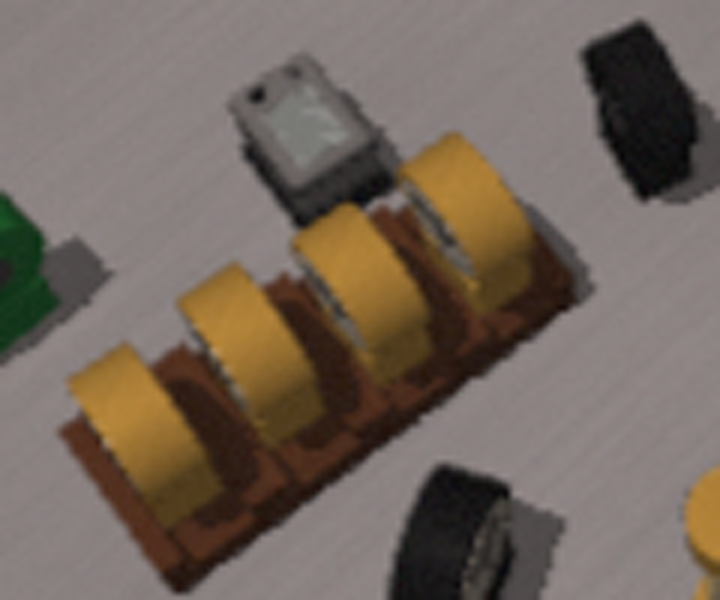

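The crops show the cell rims clearly in both views: in ct the +y rim corners run from (297,155) to (614,190), and in cs the -x/+y corners run from (460,200) to (220,367). The registers are four brass discs in the stand, and the logger has a grey top. Next I'll triangulate the rim corners, fit the crate frame and segment the registers.

```bash
cat > m1.py <<'E'
from h import *
def T(u,v): return ("top",85+(u+.5)/5-.5,165+(v+.5)/5-.5)
def S(u,v): return ("scene",235+(u+.5)/5.9-.5,95+(v+.5)/5.9-.5)
pairs={(-30,52):(T(283,267),S(460,200)),(-30,3):(T(373,274),S(400,243)),(-30,-75):(T(515,290),S(292,320)),(-30,-124):(T(607,300),S(220,367)),
(30,52):(T(297,155),S(547,268)),(30,3):(T(383,165),S(470,310)),(30,-75):(T(527,182),S(362,390)),(30,-124):(T(614,190),S(297,437))}
M=[];W=[]
for m,(a,b) in pairs.items():
    p,e=tri(a,b); print(m,p.round(4),"gap",round(e,4),"topplane",plane(*a,.046)[:2].round(4),"sceneplane",plane(*b,.046)[:2].round(4))
    M.append(m);W.append([plane(*a,.046)[:2],plane(*b,.046)[:2]])
M=np.array(M)/1000.;W=np.array(W)
def fit(M,P):
    mc,pc=M.mean(0),P.mean(0);H=(M-mc).T@(P-pc);th=np.arctan2(H[0,1]-H[1,0],H[0,0]+H[1,1])
    R=np.array([[np.cos(th),-np.sin(th)],[np.sin(th),np.cos(th)]]);t=pc-R@mc;return th,t,np.abs(M@R.T+t-P).max(0)
for P in (W[:,0],W[:,1],W.mean(1)): print("fit",fit(M,P))
# registers & logger
for n in("top","scene"):
    im=cv2.imread(f"pics/{n}0_raw.png");h=cv2.cvtColor(im,cv2.COLOR_BGR2HSV)
    m=cv2.inRange(h,(12,150,110),(28,255,255))
    k,l,st,c=cv2.connectedComponentsWithStats(m)
    for i in range(1,k):
        if st[i,4]>60:
            r=cv2.minAreaRect(np.argwhere(l==i)[:,::-1].astype(np.float32)); print(n,st[i],c[i].round(1),[np.round(x,1) for x in r])
    m=cv2.inRange(h,(2,90,35),(14,220,125)) 
    k,l,st,c=cv2.connectedComponentsWithStats(m)
    for i in range(1,k):
        if st[i,4]>100: print("brown",n,st[i],c[i])
E
python3 m1.py
```

```text
(-30, 52) [0.5162 0.3115 0.0412] gap 0.0003 topplane [0.516  0.3104] sceneplane [0.5183 0.3079]
(-30, 3) [0.514  0.2627 0.045 ] gap 0.0025 topplane [0.5131 0.2615] sceneplane [0.5151 0.2631]
(-30, -75) [0.5071 0.186  0.0427] gap 0.0027 topplane [0.506  0.1845] sceneplane [0.5094 0.1852]
(-30, -124) [0.5026 0.1361 0.0454] gap 0.0032 topplane [0.5015 0.1348] sceneplane [0.5038 0.1371]
(30, 52) [0.5783 0.3081 0.0413] gap 0.0023 topplane [0.5769 0.3061] sceneplane [0.5808 0.3058]
(30, 3) [0.5712 0.2576 0.0459] gap 0.0034 topplane [0.5723 0.2589] sceneplane [0.5702 0.256 ]
(30, -75) [0.5642 0.18   0.044 ] gap 0.0013 topplane [0.5644 0.1803] sceneplane [0.5647 0.1783]
(30, -124) [0.561  0.1331 0.0465] gap 0.0005 topplane [0.5609 0.133 ] sceneplane [0.561  0.1336]
fit (np.float64(-0.0829876490155438), array([0.5418786 , 0.25704664]), array([0.00112661, 0.00199481]))
fit (np.float64(-0.09375191039064384), array([0.54377795, 0.25671548]), array([0.00368631, 0.00338226]))
fit (np.float64(-0.08832670909954782), array([0.54282678, 0.25688171]), array([0.00170415, 0.00256884]))
top [319 204  11  
[... 339 characters left out ...]
7.5, 220.5]), array([11.,  9.]), np.float64(90.0)]
brown top [308 214  82  23 574] [343.60627178 227.91114983]
scene [192 213  21  21 218] [202.7 222.5] [array([202.6, 222.5]), array([20.6, 11.2]), np.float64(51.8)]
scene [174 224  21  22 245] [184.7 234.5] [array([185. , 234.5]), array([21.1, 12.3]), np.float64(53.7)]
scene [155 235  21  22 244] [165.5 245.1] [array([165.6, 245.1]), array([20.8, 12.5]), np.float64(56.3)]
scene [137 248  21  23 258] [147.1 259. ] [array([147.1, 258.9]), array([21.1, 12.5]), np.float64(56.3)]
scene [240 268  16  17 227] [247.5 275.8] [array([247.5, 276. ]), array([16., 15.]), np.float64(90.0)]
brown scene [ 135  225   86   64 1272] [176.65644654 257.41194969]
```

The crate rim came out at z ≈ 44 mm against 46 mm expected, and the fit is within about 2 mm. Now I'll locate the registers, with checks, and the logger and press lever.

```bash
cat > m2.py <<'E'
from h import *
def T(u,v): return ("top",300+(u+.5)/5-.5,180+(v+.5)/5-.5)
def S(u,v): return ("scene",125+(u+.5)/6-.5,190+(v+.5)/6-.5)
box=dict(A=(87,152,92,212),B=(190,262,105,230),C=(297,365,130,255),D=(408,473,138,260))
tan=dict(A=(429,154),B=(322,222),C=(209,283),D=(100,362))
c,s=np.cos(-.1),np.sin(-.1); ex=np.array([c,s,0])
for k,(a,b,d,e) in box.items():
    u,v=(a+b)/2,(d+e)/2
    p82=plane(*T(u,v),.082);p=plane(*T(u,v),.105); x=np.array([p82[0],p[1],.082])
    w=[plane(*T(q,v),.105)[1] for q in(a,b)]
    o,dr=ray(*S(*tan[k])); # distance of the ray from the axis in the xz plane
    q=np.array([(o-x)@ex,o[2]-.082]);g=np.array([dr@ex,dr[2]]);g/=np.linalg.norm(g)
    print(k,x.round(4),"thick",round(w[0]-w[1],4),"tan dist",round(q[0]*g[1]-q[1]*g[0],4))
    X.append(x) if k!='A' else globals().update(X=[x])
X=np.array(X);f=np.polyfit(X[:,1],X[:,0],1);print("slope",f,"theta",-np.arctan(f[0]),"pitch",np.linalg.norm(np.diff(X[:,:2],axis=0),axis=1))
for n,a,b in [("stand -x+y bottom-ish",(38,248),None),("stand -x-y",(448,290),None)]: print(n,plane(*T(*a),.034))
for n,a,b in [("L1",(100,290),(382,130)),("L2",(185,298),(305,183)),("L3",(172,413),(230,105)),("L4",(95,405),(300,57))]:
    print(n,tri(T(*a),S(*b)),plane(*T(*a),.054).round(4))
print("ball",tri(("top",390/1.56,208/1.56),("scene",474/1.56,308/1.56)))
E
python3 m2.py
```

```text
A [ 0.5428 -0.1704  0.082 ] thick 0.033 tan dist 0.0292
B [ 0.5358 -0.2244  0.082 ] thick 0.0364 tan dist 0.0295
C [ 0.5238 -0.2772  0.082 ] thick 0.0343 tan dist 0.0292
D [ 0.5215 -0.3323  0.082 ] thick 0.0327 tan dist 0.0303
slope [0.14083494 0.5663483 ] theta -0.13991473528386805 pitch [0.05438486 0.0541899  0.05510883]
stand -x+y bottom-ish [ 0.49526567 -0.13685647  0.034     ]
stand -x-y [ 0.47713912 -0.35497839  0.034     ]
L1 (array([ 0.47317951, -0.16573557,  0.05666056]), np.float64(0.0027543953305738103)) [ 0.4725 -0.1672  0.054 ]
L2 (array([ 0.47020688, -0.20905738,  0.05914321]), np.float64(0.004399076392466858)) [ 0.4692 -0.2118  0.054 ]
L3 (array([ 0.4096124 , -0.20488407,  0.0483871 ]), np.float64(0.0013148242742737088)) [ 0.4093 -0.2045  0.054 ]
L4 (array([ 0.41263756, -0.1651037 ,  0.04809539]), np.float64(0.00028991020924461496)) [ 0.4126 -0.1644  0.054 ]
ball (array([0.71286996, 0.01982101, 0.20316125]), np.float64(0.0018558545277937819))
```

```bash
cat > go.py <<'E'
import sys
from h import *
def go(x,y,z,yaw=-5):
    o=get_obs();R=cv2.Rodrigues(o["eef_rot"])[0];d=R.T@(np.array([x,y,z])-o["eef_pos"])
    cur=np.degrees(np.arctan2(R[1,1],R[0,1]))
    print("pos",o["eef_pos"].round(4),"yaw",round(cur,2),"tilt",R[:,2].round(3),"-> shift",d.round(4),"turn",round((cur-yaw)/180,4),"t",o["clock"],"F",o["contact_force"].round(1),"w",round(o["width"],4))
if len(sys.argv)>3: go(*map(float,sys.argv[1:]))
E
echo ok
```

```text
ok
```

Emit:
move_arm:
  moves:
    - [0,0,0,0.046,1]
    - [0,0,0,0.092,1]
    - [0,0,0,0.138,1]
    - [0,0,0,0.184,1]
    - [0,0,0,0.23,1]
  grip_force: 28

```text
clock: 0.6
eef_pos: [0.1848, 0.5178, 0.231]
eef_rot: [1.603, 2.701, -0.001]
contact_force: [-0.2, -0.6, -0.6]
width: 0.0852
grasp_force: 0.0
```

Emit:
move_arm:
  moves:
    - [0,0,0,0.046,1]
    - [0,0,0,0.092,1]
    - [0,0,0,0.138,1]
    - [0,0,0,0.184,1]
    - [0,0,0,0.189,1]

```text
clock: 1.1
eef_pos: [0.1848, 0.5178, 0.231]
eef_rot: [2.32, 2.118, -0.001]
contact_force: [-0.4, -0.1, 0.0]
width: 0.0854
grasp_force: 0.0
```

Emit:
move_arm:
  moves:
    - [-0.042,0.026,0,0,1]
    - [-0.084,0.052,0,0,1]
    - [-0.126,0.078,0,0,1]
    - [-0.168,0.104,0,0,1]
    - [-0.21,0.13,0,0,1]

```text
clock: 1.6
eef_pos: [0.2961, 0.2956, 0.2313]
eef_rot: [2.312, 2.126, 0.0]
contact_force: [2.5, 0.3, 0.3]
width: 0.0856
grasp_force: 0.0
```

Emit:
move_arm:
  moves:
    - [-0.042,0.026,0,0,1]
    - [-0.084,0.052,0,0,1]
    - [-0.126,0.078,0,0,1]
    - [-0.168,0.104,0,0,1]
    - [-0.21,0.13,0,0,1]

```text
clock: 2.1
eef_pos: [0.4072, 0.0747, 0.2314]
eef_rot: [2.313, 2.126, 0.001]
contact_force: [0.2, 1.3, 0.8]
width: 0.0855
grasp_force: 0.0
```

Emit:
move_arm:
  moves:
    - [-0.042,0.026,0,0,1]
    - [-0.084,0.052,0,0,1]
    - [-0.126,0.078,0,0,1]
    - [-0.168,0.104,0,0,1]
    - [-0.21,0.13,0,0,1]

```text
clock: 2.6
eef_pos: [0.5182, -0.1461, 0.2312]
eef_rot: [-2.313, -2.125, -0.0]
contact_force: [0.7, 0.6, 0.4]
width: 0.0856
grasp_force: 0.0
```

```bash
python3 go.py 0.5428 -0.1704 0.2 -5; python3 -c "
from h import *
snap('top','top1',(300,180,410,280),5)"
```

```text
pos [ 0.5182 -0.1461  0.2312] yaw -4.85 tilt [-0.  0. -1.] -> shift [-0.0222  0.0265  0.0312] turn 0.0008 t 2.6 F [0.7 0.6 0.4] w 0.0856
```

Emit:
move_arm:
  moves:
    - [-0.022,0.0265,0.03,0,1]
    - [-0.022,0.0265,0.07,0,1]
    - [-0.022,0.0265,0.1,0,1]
    - [-0.022,0.0265,0.12,0,1]
    - [-0.022,0.0265,0.14,0,1]

```text
clock: 3.15
eef_pos: [0.5418, -0.168, 0.0899]
eef_rot: [-2.312, -2.125, 0.001]
contact_force: [0.6, -0.7, -0.2]
width: 0.0852
grasp_force: 0.0
```

Emit:
move_arm:
  moves:
    - [0,0,0.014,0,1]
    - [0,0,0.028,0,1]
    - [0,0,0.028,0,1]

```text
clock: 3.45
eef_pos: [0.5415, -0.1679, 0.0618]
eef_rot: [-2.315, -2.121, 0.002]
contact_force: [-1.0, 0.0, -1.2]
width: 0.0852
grasp_force: 0.0
```

Emit:
move_arm:
  moves:
    - [0,0,0,0,0.7]
    - [0,0,0,0,0.6]
    - [0,0,0,0,0.5]
    - [0,0,0,0,0.4]
    - [0,0,0,0,0.3]
  grip_force: 28

```text
clock: 3.95
eef_pos: [0.5428, -0.1684, 0.0644]
eef_rot: [2.316, 2.12, 0.001]
contact_force: [-0.5, 0.7, 5.1]
width: 0.0634
grasp_force: 30.0
```

Emit:
move_arm:
  moves:
    - [0,0,0,0,0.2]
    - [0,0,0,0,0.2]
    - [0,0,0,0,0.2]

```text
clock: 4.25
eef_pos: [0.5428, -0.1684, 0.0644]
eef_rot: [2.316, 2.12, 0.001]
contact_force: [-1.4, 0.1, 6.2]
width: 0.0631
grasp_force: 30.0
```

Emit:
move_arm:
  moves:
    - [0,0,-0.01,0,0.2]
    - [0,0,-0.04,0,0.2]
    - [0,0,-0.07,0,0.2]
    - [0,0,-0.105,0,0.2]
    - [0,0,-0.14,0,0.2]

```text
clock: 4.75
eef_pos: [0.5417, -0.168, 0.205]
eef_rot: [-2.317, -2.121, 0.0]
contact_force: [0.6, -0.0, -4.2]
width: 0.063
grasp_force: 33.2
```

Emit:
move_arm:
  moves:
    - [0.03,-0.0024,0,0,0.2]
    - [0.075,-0.006,0,0,0.2]
    - [0.12,-0.0096,0,0,0.2]
    - [0.165,-0.0132,0,0,0.2]
    - [0.21,-0.0168,0,0,0.2]

```text
clock: 5.25
eef_pos: [0.5434, 0.0442, 0.2039]
eef_rot: [2.318, 2.121, 0.0]
contact_force: [1.2, 0.0, -4.3]
width: 0.0631
grasp_force: 33.3
```

Emit:
move_arm:
  moves:
    - [0.045,-0.0036,0,0,0.2]
    - [0.09,-0.0072,0,0,0.2]
    - [0.135,-0.0108,0,0,0.2]
    - [0.18,-0.0144,0,0,0.2]
    - [0.22,-0.018,0,0,0.2]

```text
clock: 5.75
eef_pos: [0.5448, 0.2653, 0.2038]
eef_rot: [-2.317, -2.122, 0.0]
contact_force: [-0.6, -0.4, -4.5]
width: 0.063
grasp_force: 33.3
```

Emit:
move_arm:
  moves:
    - [0.012,-0.001,0,0,0.2]
    - [0.024,-0.001,0,0,0.2]
    - [0.024,-0.001,0,0,0.2]
    - [0.024,-0.001,0,0,0.2]

```text
clock: 6.15
eef_pos: [0.5467, 0.2862, 0.2033]
eef_rot: [2.318, 2.12, -0.001]
contact_force: [-0.3, 0.8, -3.9]
width: 0.0633
grasp_force: 33.3
```

```bash
python3 go.py 0.5454 0.2868 0.2 -5; python3 -c "
from h import *
snap('top','top2',(85,155,245,275),5)
snap('scene','scene2',(215,60,375,180),5)"
```

```text
pos [0.5467 0.2862 0.2033] yaw -5.1 tilt [-0. -0. -1.] -> shift [ 0.0005 -0.0013  0.0033] turn -0.0005 t 6.15 F [-0.3  0.8 -3.9] w 0.0633
```

View pics/scene2.png

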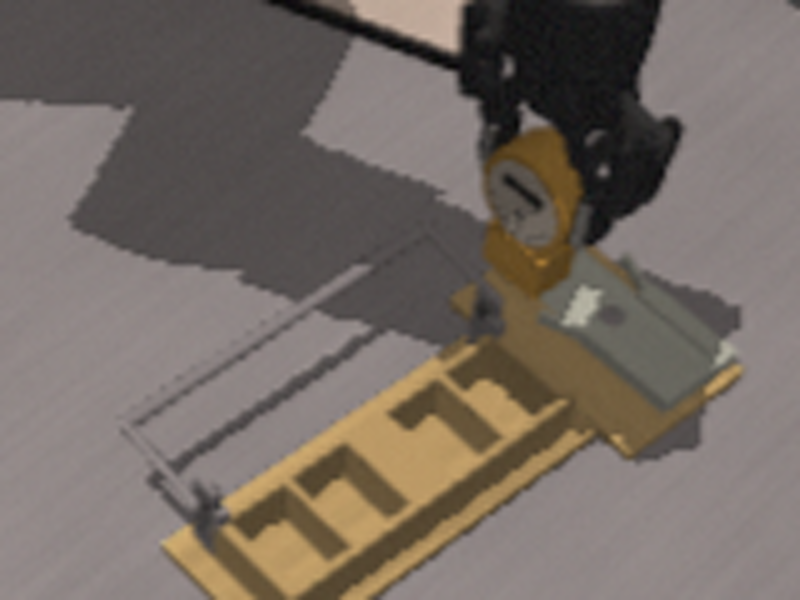

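The register hangs upright over cell 4, with its near bottom corners at about (540,291) and (571,270) in the crop. I'll compare those against the expected position.

Run:
```python
from h import *
c,s=np.cos(-.089),np.sin(-.089)
for u,v in((540,291),(571,270),(486,262)):
    p=plane("scene",215+(u+.5)/5-.5,60+(v+.5)/5-.5,.159); d=p[:2]-np.array([.5467,.2862])
    print(p.round(4),"in tool: x",round(c*d[0]+s*d[1],4),"y",round(-s*d[0]+c*d[1],4))
```

```text
[0.5639 0.2771 0.159 ] in tool: x 0.0179 y -0.0075
[0.5662 0.3019 0.159 ] in tool: x 0.0181 y 0.0174
[0.5279 0.2716 0.159 ] in tool: x -0.0175 y -0.0162
```

Emit:
move_arm:
  moves:
    - [0,-0.001,0.03,0,0.2]
    - [0,-0.001,0.06,0,0.2]
    - [0,-0.001,0.085,0,0.2]
    - [0,-0.001,0.103,0,0.2]
    - [0,-0.001,0.103,0,0.2]
  grip_force: 25

```text
clock: 6.75
eef_pos: [0.5445, 0.2858, 0.098]
eef_rot: [-2.318, -2.119, 0.007]
contact_force: [-0.0, 0.5, -4.1]
width: 0.0631
grasp_force: 33.1
```

Emit:
move_arm:
  moves:
    - [0,0,0.004,0,0.2]
    - [0,0,0.008,0,0.2]
    - [0,0,0.012,0,0.2]
    - [0,0,0.016,0,0.2]
    - [0,0,0.016,0,0.2]

```text
clock: 7.25
eef_pos: [0.5454, 0.2872, 0.0839]
eef_rot: [-2.317, -2.121, 0.001]
contact_force: [0.1, 0.1, -3.3]
width: 0.0631
grasp_force: 33.2
```

Emit:
move_arm:
  moves:
    - [0,0,0.006,0,0.2]
    - [0,0,0.012,0,0.2]
    - [0,0,0.018,0,0.2]
    - [0,0,0.023,0,0.2]
    - [0,0,0.025,0,0.2]

```text
clock: 7.75
eef_pos: [0.5453, 0.2872, 0.0585]
eef_rot: [-2.317, -2.121, 0.002]
contact_force: [-0.1, -0.1, -3.8]
width: 0.0628
grasp_force: 33.2
```

Emit:
move_arm:
  moves:
    - [0,0,0.001,0,0.2]
    - [0,0,0.002,0,0.2]
    - [0,0,0.003,0,0.2]

```text
clock: 8.05
eef_pos: [0.5457, 0.2873, 0.0564]
eef_rot: [2.317, 2.121, 0.001]
contact_force: [-0.6, 0.3, -3.1]
width: 0.063
grasp_force: 33.2
```

Emit:
move_arm:
  moves:
    - [0,0,0.001,0,0.2]
    - [0,0,0.002,0,0.2]
    - [0,0,0.002,0,0.2]

```text
clock: 8.35
eef_pos: [0.5457, 0.2874, 0.0545]
eef_rot: [2.317, 2.121, 0.001]
contact_force: [0.1, 1.1, -1.1]
width: 0.063
grasp_force: 33.4
```

Emit:
move_arm:
  moves:
    - [0,0,0.001,0,0.2]
    - [0,0,0.001,0,0.2]

```text
clock: 8.55
eef_pos: [0.5457, 0.2875, 0.0544]
eef_rot: [2.317, 2.121, 0.001]
contact_force: [-5.4, -1.1, 9.3]
width: 0.0631
grasp_force: 34.5
```

Emit:
move_arm:
  moves:
    - [0,0,0,0,0.5]
    - [0,0,0,0,0.7]
    - [0,0,0,0,1]
    - [0,0,0,0,1]
    - [0,0,0,0,1]

```text
clock: 9.05
eef_pos: [0.5457, 0.2873, 0.0533]
eef_rot: [2.317, 2.121, 0.0]
contact_force: [1.3, -0.5, -0.2]
width: 0.0856
grasp_force: 0.0
```

Emit:
move_arm:
  moves:
    - [0,0,-0.02,0,1]
    - [0,0,-0.05,0,1]
    - [0,0,-0.08,0,1]
    - [0,0,-0.11,0,1]
    - [0,0,-0.14,0,1]

```text
clock: 9.55
eef_pos: [0.5455, 0.2872, 0.1945]
eef_rot: [2.317, 2.121, 0.0]
contact_force: [-0.2, -0.2, 0.0]
width: 0.0853
grasp_force: 0.0
```

Emit:
move_arm:
  moves:
    - [-0.045,0.002,0,0,1]
    - [-0.09,0.004,0,0,1]
    - [-0.135,0.006,0,0,1]
    - [-0.18,0.008,0,0,1]
    - [-0.22,0.01,0,0,1]

```text
clock: 10.05
eef_pos: [0.5358, 0.0653, 0.1934]
eef_rot: [2.317, 2.121, 0.0]
contact_force: [-0.3, -1.0, 0.1]
width: 0.0856
grasp_force: 0.0
```

Emit:
move_arm:
  moves:
    - [-0.045,0.004,0,0,1]
    - [-0.09,0.008,0,0,1]
    - [-0.135,0.012,0,0,1]
    - [-0.18,0.016,0,0,1]
    - [-0.22,0.02,0,0,1]

```text
clock: 10.55
eef_pos: [0.5364, -0.1558, 0.1934]
eef_rot: [2.318, 2.12, 0.0]
contact_force: [0.5, 0.7, 0.2]
width: 0.0853
grasp_force: 0.0
```

```bash
python3 go.py 0.5358 -0.2244 0.0635 -5; python3 -c "
from h import *
snap('top','top3',(85,155,245,275),5)"
```

```text
pos [ 0.5364 -0.1558  0.1934] yaw -5.09 tilt [ 0. -0. -1.] -> shift [-0.0683  0.0055  0.1299] turn -0.0005 t 10.55 F [0.5 0.7 0.2] w 0.0853
```

View pics/top3.png

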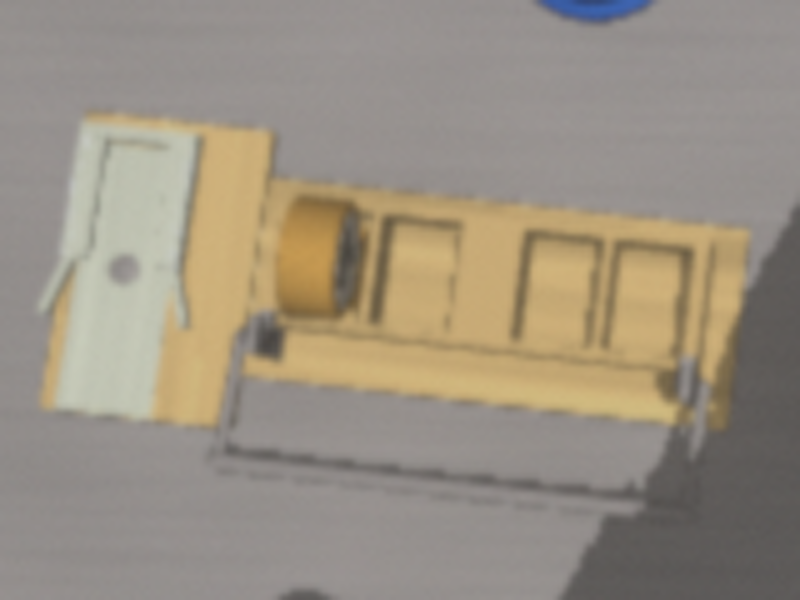

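Register A stands upright in cell 4, with its brass band at about (311,257) in the crop. Next is register B.

Emit:
move_arm:
  moves:
    - [-0.04,0.0055,0,0,1]
    - [-0.068,0.0055,0.03,0,1]
    - [-0.068,0.0055,0.06,0,1]
    - [-0.068,0.0055,0.09,0,1]
    - [-0.068,0.0055,0.105,0,1]

```text
clock: 11.1
eef_pos: [0.5351, -0.2216, 0.086]
eef_rot: [-2.316, -2.119, 0.002]
contact_force: [0.7, 0.4, 0.4]
width: 0.0854
grasp_force: 0.0
```

Emit:
move_arm:
  moves:
    - [0,0,0.013,0,1]
    - [0,0,0.025,0,1]
    - [0,0,0.025,0,1]

```text
clock: 11.4
eef_pos: [0.5359, -0.2215, 0.0624]
eef_rot: [-2.316, -2.121, 0.001]
contact_force: [0.1, 1.2, -0.3]
width: 0.0851
grasp_force: 0.0
```

Emit:
move_arm:
  moves:
    - [0,0,0,0,0.7]
    - [0,0,0,0,0.6]
    - [0,0,0,0,0.5]
    - [0,0,0,0,0.4]
    - [0,0,0,0,0.3]
  grip_force: 24

```text
clock: 11.9
eef_pos: [0.5365, -0.2221, 0.0643]
eef_rot: [2.317, 2.12, 0.001]
contact_force: [-1.5, 0.2, 5.2]
width: 0.0633
grasp_force: 25.6
```

Emit:
move_arm:
  moves:
    - [0,0,0,0,0.2]
    - [0,0,0,0,0.2]

```text
clock: 12.1
eef_pos: [0.5365, -0.2221, 0.0643]
eef_rot: [2.317, 2.12, 0.001]
contact_force: [-0.7, 1.2, 5.8]
width: 0.0632
grasp_force: 25.6
```

Emit:
move_arm:
  moves:
    - [0,0,-0.01,0,0.2]
    - [0,0,-0.04,0,0.2]
    - [0,0,-0.07,0,0.2]
    - [0,0,-0.105,0,0.2]
    - [0,0,-0.14,0,0.2]

```text
clock: 12.6
eef_pos: [0.5357, -0.2217, 0.2051]
eef_rot: [-2.317, -2.121, 0.0]
contact_force: [0.4, -1.1, -3.3]
width: 0.0632
grasp_force: 28.7
```

```bash
python3 go.py 0.5411 0.2380 0.2 -5
```

```text
pos [ 0.5357 -0.2217  0.2051] yaw -5.06 tilt [-0.  0. -1.] -> shift [ 0.4583 -0.0352  0.0051] turn -0.0003 t 12.6 F [ 0.4 -1.1 -3.3] w 0.0632
```

Emit:
move_arm:
  moves:
    - [0.03,-0.0023,0,0,0.2]
    - [0.075,-0.0058,0,0,0.2]
    - [0.12,-0.0092,0,0,0.2]
    - [0.165,-0.0127,0,0,0.2]
    - [0.21,-0.016,0,0,0.2]

```text
clock: 13.1
eef_pos: [0.5382, -0.0095, 0.2039]
eef_rot: [2.317, 2.121, 0.0]
contact_force: [1.6, -0.6, -4.3]
width: 0.0633
grasp_force: 28.8
```

Emit:
move_arm:
  moves:
    - [0.045,-0.0036,0,0,0.2]
    - [0.09,-0.0072,0,0,0.2]
    - [0.135,-0.0108,0,0,0.2]
    - [0.18,-0.0144,0,0,0.2]
    - [0.22,-0.017,0,0,0.2]

```text
clock: 13.6
eef_pos: [0.5406, 0.2115, 0.2039]
eef_rot: [-2.317, -2.122, -0.0]
contact_force: [0.8, -0.7, -2.6]
width: 0.0632
grasp_force: 28.8
```

Emit:
move_arm:
  moves:
    - [0.015,-0.001,0,0,0.2]
    - [0.029,-0.002,0,0,0.2]
    - [0.029,-0.002,0,0,0.2]
    - [0.029,-0.002,0,0,0.2]

```text
clock: 14.0
eef_pos: [0.5418, 0.2376, 0.2033]
eef_rot: [2.318, 2.121, -0.001]
contact_force: [-0.5, -0.5, -3.0]
width: 0.0629
grasp_force: 28.8
```

```bash
python3 go.py 0.5411 0.2380 0.2 -5
python3 - <<'E'
from h import *
c,s=np.cos(-.088),np.sin(-.088);o=np.array([.5428,.2569])
for u in (278,345): 
    p=plane("top",85+(u+.5)/5-.5,155+257.5/5-.5,.097);q=plane("top",85+(u+.5)/5-.5,155+257.5/5-.5,.072);d=p[:2]-o;e=q[:2]-o
    print("crate y",-s*d[0]+c*d[1],"x",c*e[0]+s*e[1])
E
```

```text
pos [0.5418 0.2376 0.2033] yaw -5.09 tilt [-0. -0. -1.] -> shift [ 0.0004 -0.0007  0.0033] turn -0.0005 t 14.0 F [-0.5 -0.5 -3. ] w 0.0629
crate y 0.04501665046865728 x -0.0017147713005376286
crate y 0.01025969845697552 x 0.0020686037070151036
```

Emit:
move_arm:
  moves:
    - [0.002,-0.001,0.03,0,0.2]
    - [0.002,-0.001,0.06,0,0.2]
    - [0.002,-0.001,0.085,0,0.2]
    - [0.002,-0.001,0.103,0,0.2]
    - [0.002,-0.001,0.103,0,0.2]

```text
clock: 14.5
eef_pos: [0.5399, 0.2387, 0.0981]
eef_rot: [-2.318, -2.118, 0.007]
contact_force: [-0.1, 1.0, -2.9]
width: 0.063
grasp_force: 28.6
```

Emit:
move_arm:
  moves:
    - [0,0,0.006,0,0.2]
    - [0,0,0.012,0,0.2]
    - [0,0,0.018,0,0.2]
    - [0,0,0.024,0,0.2]
    - [0,0,0.024,0,0.2]

```text
clock: 15.0
eef_pos: [0.5406, 0.2404, 0.0756]
eef_rot: [-2.317, -2.121, 0.002]
contact_force: [-0.1, -0.8, -3.1]
width: 0.063
grasp_force: 28.7
```

Emit:
move_arm:
  moves:
    - [0,0,0.005,0,0.2]
    - [0,0,0.01,0,0.2]
    - [0,0,0.014,0,0.2]
    - [0,0,0.017,0,0.2]
    - [0,0,0.017,0,0.2]

```text
clock: 15.5
eef_pos: [0.5407, 0.2404, 0.0588]
eef_rot: [-2.317, -2.121, 0.001]
contact_force: [0.9, -0.2, -2.9]
width: 0.0633
grasp_force: 28.7
```

Emit:
move_arm:
  moves:
    - [0,0,0.001,0,0.2]
    - [0,0,0.002,0,0.2]
    - [0,0,0.002,0,0.2]

```text
clock: 15.8
eef_pos: [0.541, 0.2405, 0.0573]
eef_rot: [2.317, 2.121, 0.0]
contact_force: [-0.0, 0.8, -3.4]
width: 0.0632
grasp_force: 28.7
```

Emit:
move_arm:
  moves:
    - [0,0,0.001,0,0.2]
    - [0,0,0.002,0,0.2]
    - [0,0,0.003,0,0.2]
    - [0,0,0.003,0,0.2]

```text
clock: 16.2
eef_pos: [0.541, 0.2406, 0.0544]
eef_rot: [-2.317, -2.121, -0.0]
contact_force: [-0.6, 0.3, -0.2]
width: 0.0631
grasp_force: 28.8
```

Emit:
move_arm:
  moves:
    - [0,0,0.0005,0,0.2]
    - [0,0,0.0005,0,0.2]

```text
clock: 16.4
eef_pos: [0.541, 0.2406, 0.0543]
eef_rot: [-2.317, -2.121, -0.0]
contact_force: [-3.1, 0.5, 4.8]
width: 0.0634
grasp_force: 29.5
```

Emit:
move_arm:
  moves:
    - [0,0,0,0,0.5]
    - [0,0,0,0,0.7]
    - [0,0,0,0,1]
    - [0,0,0,0,1]
    - [0,0,0,0,1]

```text
clock: 16.9
eef_pos: [0.541, 0.2405, 0.0538]
eef_rot: [2.317, 2.121, 0.0]
contact_force: [0.2, 0.0, 0.4]
width: 0.0855
grasp_force: 0.0
```

Emit:
move_arm:
  moves:
    - [0,0,-0.02,0,1]
    - [0,0,-0.05,0,1]
    - [0,0,-0.08,0,1]
    - [0,0,-0.11,0,1]
    - [0,0,-0.14,0,1]

```text
clock: 17.4
eef_pos: [0.5408, 0.2404, 0.1951]
eef_rot: [2.317, 2.121, 0.0]
contact_force: [-0.0, 1.0, -0.1]
width: 0.0855
grasp_force: 0.0
```

Emit:
move_arm:
  moves:
    - [-0.045,0.002,0,0,1]
    - [-0.09,0.004,0,0,1]
    - [-0.135,0.006,0,0,1]
    - [-0.18,0.008,0,0,1]
    - [-0.22,0.01,0,0,1]

```text
clock: 17.9
eef_pos: [0.5312, 0.0185, 0.194]
eef_rot: [2.317, 2.121, 0.0]
contact_force: [-0.3, -0.4, 0.2]
width: 0.0854
grasp_force: 0.0
```

Emit:
move_arm:
  moves:
    - [-0.045,0.002,0,0,1]
    - [-0.09,0.004,0,0,1]
    - [-0.135,0.008,0,0,1]
    - [-0.18,0.012,0,0,1]
    - [-0.22,0.015,0,0,1]

```text
clock: 18.4
eef_pos: [0.5267, -0.2022, 0.1939]
eef_rot: [2.318, 2.12, 0.0]
contact_force: [0.4, 0.3, 0.2]
width: 0.0853
grasp_force: 0.0
```

```bash
python3 go.py 0.5250 -0.2772 0.0635 -5
```

```text
pos [ 0.5267 -0.2022  0.1939] yaw -5.09 tilt [ 0. -0. -1.] -> shift [-0.0748  0.0049  0.1304] turn -0.0005 t 18.4 F [0.4 0.3 0.2] w 0.0853
```

Emit:
move_arm:
  moves:
    - [-0.045,0.005,0,0,1]
    - [-0.077,0.005,0.03,0,1]
    - [-0.077,0.005,0.06,0,1]
    - [-0.077,0.005,0.09,0,1]
    - [-0.077,0.005,0.105,0,1]

```text
clock: 18.9
eef_pos: [0.5241, -0.2768, 0.0864]
eef_rot: [-2.316, -2.119, 0.001]
contact_force: [-0.0, -0.9, 0.4]
width: 0.0853
grasp_force: 0.0
```

Emit:
move_arm:
  moves:
    - [0,0,0.013,0,1]
    - [0,0,0.025,0,1]
    - [0,0,0.025,0,1]

```text
clock: 19.2
eef_pos: [0.525, -0.2768, 0.063]
eef_rot: [-2.316, -2.121, 0.001]
contact_force: [-0.4, 0.4, 0.7]
width: 0.0855
grasp_force: 0.0
```

Emit:
move_arm:
  moves:
    - [0,0,0,0,0.7]
    - [0,0,0,0,0.6]
    - [0,0,0,0,0.5]
    - [0,0,0,0,0.4]
    - [0,0,0,0,0.3]

```text
clock: 19.7
eef_pos: [0.5254, -0.2774, 0.0648]
eef_rot: [2.317, 2.12, 0.0]
contact_force: [-2.8, -0.2, 6.1]
width: 0.0635
grasp_force: 25.3
```

Emit:
move_arm:
  moves:
    - [0,0,0,0,0.2]
    - [0,0,0,0,0.2]

```text
clock: 19.9
eef_pos: [0.5254, -0.2774, 0.0648]
eef_rot: [2.317, 2.121, 0.0]
contact_force: [-2.6, 0.3, 5.7]
width: 0.0632
grasp_force: 25.3
```

Emit:
move_arm:
  moves:
    - [0,0,-0.01,0,0.2]
    - [0,0,-0.04,0,0.2]
    - [0,0,-0.07,0,0.2]
    - [0,0,-0.105,0,0.2]
    - [0,0,-0.14,0,0.2]

```text
clock: 20.4
eef_pos: [0.5249, -0.2768, 0.2055]
eef_rot: [-2.317, -2.121, 0.0]
contact_force: [0.1, -0.3, -4.7]
width: 0.0633
grasp_force: 28.9
```

```bash
python3 go.py 0.5343 0.1603 0.2 -5
```

```text
pos [ 0.5249 -0.2768  0.2055] yaw -5.06 tilt [-0.  0. -1.] -> shift [ 0.4363 -0.0292  0.0056] turn -0.0003 t 20.4 F [ 0.1 -0.3 -4.7] w 0.0633
```

Emit:
move_arm:
  moves:
    - [0.03,-0.002,0,0,0.2]
    - [0.075,-0.005,0,0,0.2]
    - [0.12,-0.008,0,0,0.2]
    - [0.165,-0.011,0,0,0.2]
    - [0.21,-0.014,0,0,0.2]

```text
clock: 20.9
eef_pos: [0.5294, -0.0649, 0.2043]
eef_rot: [2.318, 2.121, 0.0]
contact_force: [0.8, -0.6, -3.7]
width: 0.0632
grasp_force: 29.0
```

Emit:
move_arm:
  moves:
    - [0.045,-0.003,0,0,0.2]
    - [0.09,-0.006,0,0,0.2]
    - [0.135,-0.01,0,0,0.2]
    - [0.18,-0.013,0,0,0.2]
    - [0.21,-0.015,0,0,0.2]

```text
clock: 21.4
eef_pos: [0.5328, 0.1466, 0.2043]
eef_rot: [-2.316, -2.123, -0.001]
contact_force: [0.1, -0.1, -4.6]
width: 0.0628
grasp_force: 29.0
```

Emit:
move_arm:
  moves:
    - [0.017,-0.001,0,0,0.2]
    - [0.017,-0.001,0,0,0.2]
    - [0.017,-0.001,0.03,0,0.2]
    - [0.017,-0.001,0.06,0,0.2]
    - [0.017,-0.001,0.06,0,0.2]

```text
clock: 21.9
eef_pos: [0.5317, 0.1596, 0.1408]
eef_rot: [-2.315, -2.118, 0.009]
contact_force: [-0.9, 0.5, -3.5]
width: 0.0631
grasp_force: 29.9
```

```bash
python3 go.py 0.5343 0.1603 0.1 -5
```

```text
pos [0.5317 0.1596 0.1408] yaw -5.09 tilt [-0.006 -0.002 -1.   ] -> shift [0.001  0.0028 0.0408] turn -0.0005 t 21.9 F [-0.9  0.5 -3.5] w 0.0631
```

Emit:
move_arm:
  moves:
    - [0.001,0,0.015,0,0.2]
    - [0.001,0,0.03,0,0.2]
    - [0.001,0,0.044,0,0.2]
    - [0.001,0,0.044,0,0.2]
    - [0.001,0,0.044,0,0.2]

```text
clock: 22.4
eef_pos: [0.5343, 0.1616, 0.1005]
eef_rot: [2.317, 2.121, 0.001]
contact_force: [-0.4, -0.3, -3.7]
width: 0.0634
grasp_force: 29.9
```

Emit:
move_arm:
  moves:
    - [0,0,0.006,0,0.2]
    - [0,0,0.012,0,0.2]
    - [0,0,0.018,0,0.2]
    - [0,0,0.024,0,0.2]
    - [0,0,0.024,0,0.2]

```text
clock: 22.9
eef_pos: [0.5335, 0.1617, 0.0748]
eef_rot: [-2.317, -2.121, 0.002]
contact_force: [-0.0, -0.2, -4.1]
width: 0.0632
grasp_force: 30.0
```

Emit:
move_arm:
  moves:
    - [0,0,0.005,0,0.2]
    - [0,0,0.01,0,0.2]
    - [0,0,0.014,0,0.2]
    - [0,0,0.016,0,0.2]
    - [0,0,0.016,0,0.2]

```text
clock: 23.4
eef_pos: [0.5338, 0.1618, 0.0595]
eef_rot: [-2.317, -2.121, 0.001]
contact_force: [0.3, 0.7, -4.7]
width: 0.0629
grasp_force: 30.0
```

Emit:
move_arm:
  moves:
    - [0,0,0.001,0,0.2]
    - [0,0,0.002,0,0.2]
    - [0,0,0.003,0,0.2]
    - [0,0,0.0035,0,0.2]
    - [0,0,0.0035,0,0.2]

```text
clock: 23.9
eef_pos: [0.5339, 0.1618, 0.0563]
eef_rot: [-2.317, -2.121, 0.0]
contact_force: [0.6, -0.7, -3.5]
width: 0.0628
grasp_force: 30.0
```

Emit:
move_arm:
  moves:
    - [0,0,0.0007,0,0.2]
    - [0,0,0.0007,0,0.2]

```text
clock: 24.1
eef_pos: [0.5339, 0.1618, 0.0555]
eef_rot: [-2.317, -2.121, 0.0]
contact_force: [0.2, 0.6, -4.1]
width: 0.0631
grasp_force: 30.0
```

Emit:
move_arm:
  moves:
    - [0,0,0.0007,0,0.2]
    - [0,0,0.0012,0,0.2]
    - [0,0,0.0012,0,0.2]

```text
clock: 24.4
eef_pos: [0.5341, 0.1619, 0.0549]
eef_rot: [2.317, 2.121, 0.0]
contact_force: [-2.6, 0.2, 4.3]
width: 0.0633
grasp_force: 30.8
```

Emit:
move_arm:
  moves:
    - [0,0,0,0,0.5]
    - [0,0,0,0,0.7]
    - [0,0,0,0,1]
    - [0,0,0,0,1]
    - [0,0,0,0,1]

```text
clock: 24.9
eef_pos: [0.5341, 0.1618, 0.0544]
eef_rot: [2.317, 2.121, 0.0]
contact_force: [0.0, -0.0, -0.1]
width: 0.0857
grasp_force: 0.0
```

Emit:
move_arm:
  moves:
    - [0,0,-0.02,0,1]
    - [0,0,-0.05,0,1]
    - [0,0,-0.08,0,1]
    - [0,0,-0.11,0,1]
    - [0,0,-0.14,0,1]

```text
clock: 25.4
eef_pos: [0.5339, 0.1618, 0.1957]
eef_rot: [2.317, 2.121, 0.0]
contact_force: [0.5, -0.5, 1.1]
width: 0.0851
grasp_force: 0.0
```

Emit:
move_arm:
  moves:
    - [-0.045,0.002,0,0,1]
    - [-0.09,0.004,0,0,1]
    - [-0.135,0.008,0,0,1]
    - [-0.18,0.012,0,0,1]
    - [-0.22,0.015,0,0,1]

```text
clock: 25.9
eef_pos: [0.5293, -0.0607, 0.1946]
eef_rot: [2.317, 2.121, 0.0]
contact_force: [0.4, 0.4, 0.6]
width: 0.0854
grasp_force: 0.0
```

Emit:
move_arm:
  moves:
    - [-0.045,0.002,0,0,1]
    - [-0.09,0.004,0,0,1]
    - [-0.135,0.008,0,0,1]
    - [-0.18,0.012,0,0,1]
    - [-0.22,0.015,0,0,1]

```text
clock: 26.4
eef_pos: [0.5247, -0.2814, 0.1944]
eef_rot: [2.318, 2.12, 0.0]
contact_force: [-0.1, -0.1, 0.4]
width: 0.0855
grasp_force: 0.0
```

```bash
python3 go.py 0.5215 -0.3318 0.0635 -5
```

```text
pos [ 0.5247 -0.2814  0.1944] yaw -5.1 tilt [ 0. -0. -1.] -> shift [-0.0505  0.0013  0.131 ] turn -0.0005 t 26.4 F [-0.1 -0.1  0.4] w 0.0855
```

Emit:
move_arm:
  moves:
    - [-0.045,0.001,0,0,1]
    - [-0.052,0.001,0.03,0,1]
    - [-0.052,0.001,0.06,0,1]
    - [-0.052,0.001,0.09,0,1]
    - [-0.052,0.001,0.105,0,1]

```text
clock: 26.9
eef_pos: [0.5204, -0.3305, 0.0868]
eef_rot: [-2.315, -2.119, 0.001]
contact_force: [0.0, -0.2, 0.2]
width: 0.0854
grasp_force: 0.0
```

Emit:
move_arm:
  moves:
    - [0,0,0.013,0,1]
    - [0,0,0.025,0,1]
    - [0,0,0.025,0,1]

```text
clock: 27.2
eef_pos: [0.5212, -0.3307, 0.0635]
eef_rot: [-2.316, -2.121, 0.0]
contact_force: [-0.2, -0.0, 1.3]
width: 0.0853
grasp_force: 0.0
```

Emit:
move_arm:
  moves:
    - [0,0,0,0,0.7]
    - [0,0,0,0,0.6]
    - [0,0,0,0,0.5]
    - [0,0,0,0,0.4]
    - [0,0,0,0,0.3]

```text
clock: 27.7
eef_pos: [0.5214, -0.3313, 0.0654]
eef_rot: [2.317, 2.121, -0.0]
contact_force: [-3.4, 0.3, 6.3]
width: 0.0635
grasp_force: 25.5
```

Emit:
move_arm:
  moves:
    - [0,0,0,0,0.2]
    - [0,0,0,0,0.2]

```text
clock: 27.9
eef_pos: [0.5214, -0.3313, 0.0654]
eef_rot: [2.317, 2.121, -0.0]
contact_force: [-3.5, -0.2, 6.5]
width: 0.0633
grasp_force: 25.5
```

Emit:
move_arm:
  moves:
    - [0,0,-0.01,0,0.2]
    - [0,0,-0.04,0,0.2]
    - [0,0,-0.07,0,0.2]
    - [0,0,-0.105,0,0.2]
    - [0,0,-0.14,0,0.2]

```text
clock: 28.4
eef_pos: [0.5212, -0.3307, 0.2061]
eef_rot: [-2.317, -2.121, -0.0]
contact_force: [2.0, 0.3, -4.9]
width: 0.063
grasp_force: 28.9
```

```bash
python3 go.py 0.5300 0.1115 0.2 -5
```

```text
pos [ 0.5212 -0.3307  0.2061] yaw -5.06 tilt [-0.  0. -1.] -> shift [ 0.4412 -0.0302  0.0062] turn -0.0003 t 28.4 F [ 2.   0.3 -4.9] w 0.063
```

Emit:
move_arm:
  moves:
    - [0.03,-0.002,0,0,0.2]
    - [0.075,-0.005,0,0,0.2]
    - [0.12,-0.008,0,0,0.2]
    - [0.165,-0.011,0,0,0.2]
    - [0.21,-0.014,0,0,0.2]

```text
clock: 28.9
eef_pos: [0.5256, -0.1188, 0.2049]
eef_rot: [2.318, 2.121, 0.0]
contact_force: [1.5, 0.3, -4.1]
width: 0.0631
grasp_force: 29.0
```

Emit:
move_arm:
  moves:
    - [0.045,-0.003,0,0,0.2]
    - [0.09,-0.006,0,0,0.2]
    - [0.135,-0.01,0,0,0.2]
    - [0.18,-0.013,0,0,0.2]
    - [0.21,-0.015,0,0,0.2]

```text
clock: 29.4
eef_pos: [0.5291, 0.0926, 0.2049]
eef_rot: [-2.316, -2.123, -0.001]
contact_force: [0.4, -0.7, -3.8]
width: 0.063
grasp_force: 29.0
```

Emit:
move_arm:
  moves:
    - [0.021,-0.001,0,0,0.2]
    - [0.021,-0.001,0,0,0.2]
    - [0.021,-0.001,0.03,0,0.2]
    - [0.021,-0.001,0.06,0,0.2]
    - [0.021,-0.001,0.06,0,0.2]

```text
clock: 29.9
eef_pos: [0.5283, 0.1101, 0.1415]
eef_rot: [-2.315, -2.118, 0.008]
contact_force: [-1.0, -0.2, -4.1]
width: 0.0633
grasp_force: 29.9
```

Emit:
move_arm:
  moves:
    - [0,0,0.015,0,0.2]
    - [0,0,0.03,0,0.2]
    - [0,0,0.044,0,0.2]
    - [0,0,0.044,0,0.2]
    - [0,0,0.044,0,0.2]

```text
clock: 30.4
eef_pos: [0.5308, 0.1108, 0.1011]
eef_rot: [2.317, 2.121, 0.001]
contact_force: [0.9, -0.6, -3.6]
width: 0.0629
grasp_force: 29.9
```

```bash
python3 go.py 0.5300 0.1115 0.0554 -5
```

```text
pos [0.5308 0.1108 0.1011] yaw -5.07 tilt [ 0.  0. -1.] -> shift [ 0.0006 -0.0009  0.0457] turn -0.0004 t 30.4 F [ 0.9 -0.6 -3.6] w 0.0629
```

Emit:
move_arm:
  moves:
    - [0.001,0,0.006,0,0.2]
    - [0.001,0,0.012,0,0.2]
    - [0.001,0,0.018,0,0.2]
    - [0.001,0,0.024,0,0.2]
    - [0.001,0,0.024,0,0.2]

```text
clock: 30.9
eef_pos: [0.53, 0.1118, 0.0754]
eef_rot: [-2.317, -2.121, 0.002]
contact_force: [-0.5, -0.7, -3.6]
width: 0.0634
grasp_force: 30.0
```

Emit:
move_arm:
  moves:
    - [0,0,0.005,0,0.2]
    - [0,0,0.01,0,0.2]
    - [0,0,0.014,0,0.2]
    - [0,0,0.017,0,0.2]
    - [0,0,0.018,0,0.2]

```text
clock: 31.4
eef_pos: [0.5304, 0.1119, 0.058]
eef_rot: [-2.317, -2.121, 0.001]
contact_force: [-0.1, 0.1, -3.9]
width: 0.0633
grasp_force: 30.1
```

Emit:
move_arm:
  moves:
    - [0,0,0.001,0,0.2]
    - [0,0,0.0015,0,0.2]
    - [0,0,0.002,0,0.2]
    - [0,0,0.002,0,0.2]

```text
clock: 31.8
eef_pos: [0.5306, 0.1119, 0.0564]
eef_rot: [2.317, 2.121, 0.0]
contact_force: [-0.0, 0.7, -4.0]
width: 0.0631
grasp_force: 30.1
```

Emit:
move_arm:
  moves:
    - [0,0,0.0006,0,0.2]
    - [0,0,0.001,0,0.2]
    - [0,0,0.0014,0,0.2]
    - [0,0,0.0014,0,0.2]

```text
clock: 32.2
eef_pos: [0.5306, 0.112, 0.0554]
eef_rot: [2.317, 2.121, 0.0]
contact_force: [-3.1, 0.5, 4.8]
width: 0.0631
grasp_force: 30.9
```

Emit:
move_arm:
  moves:
    - [0,0,0,0,0.5]
    - [0,0,0,0,0.7]
    - [0,0,0,0,1]
    - [0,0,0,0,1]
    - [0,0,0,0,1]

```text
clock: 32.7
eef_pos: [0.5307, 0.1119, 0.055]
eef_rot: [2.317, 2.121, 0.0]
contact_force: [-0.2, 0.4, -1.5]
width: 0.0852
grasp_force: 0.0
```

Emit:
move_arm:
  moves:
    - [0,0,-0.02,0,1]
    - [0,0,-0.05,0,1]
    - [0,0,-0.08,0,1]
    - [0,0,-0.11,0,1]
    - [0,0,-0.14,0,1]

```text
clock: 33.2
eef_pos: [0.5304, 0.1119, 0.1963]
eef_rot: [2.317, 2.121, 0.0]
contact_force: [-0.1, 0.1, -0.3]
width: 0.0857
grasp_force: 0.0
```

Emit:
move_arm:
  moves:
    - [-0.02,-0.04,0,0,1]
    - [-0.04,-0.08,0,0,1]
    - [-0.06,-0.12,0,0,1]
    - [-0.075,-0.15,0,0,1]
    - [-0.075,-0.15,0,0,1]

```text
clock: 33.7
eef_pos: [0.3714, 0.0497, 0.1949]
eef_rot: [-2.318, -2.12, 0.002]
contact_force: [0.1, -0.0, 0.0]
width: 0.085
grasp_force: 0.0
```

Run:
```python
from h import *
t=snap('top','top4');s=snap('scene','scene4')
f=lambda im,x0,y0,x1,y1,k:cv2.resize(im[y0:y1,x0:x1],None,fx=k,fy=k,interpolation=cv2.INTER_CUBIC)
cv2.imwrite('pics/j4.png',np.vstack([np.hstack([f(t,85,165,245,265,2.5),f(s,235,95,395,195,2.5)]),np.hstack([f(t,290,220,370,290,5),f(s,150,185,230,255,5)])]))
```

```text
(no output)
```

View pics/j4.png

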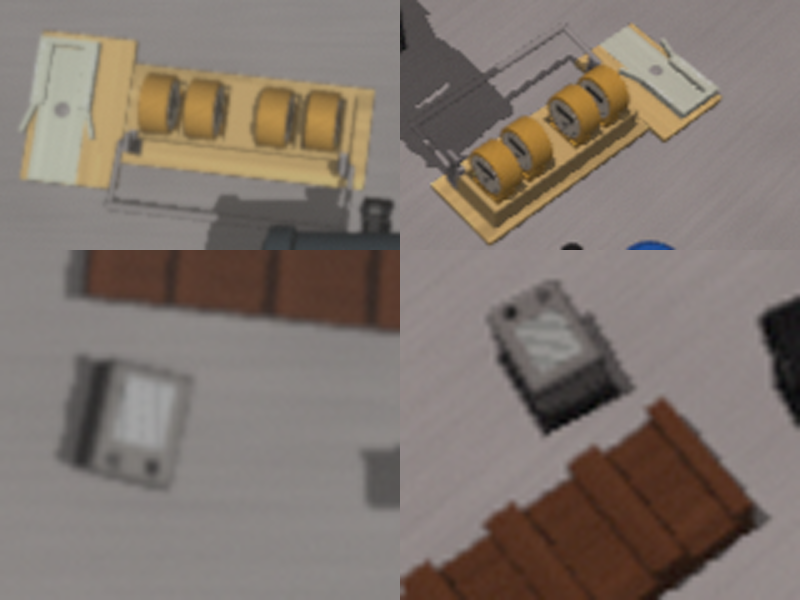

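All four registers stand in cells. The logger has been knocked: in the top crop its top face is now at (112,358), (195,375), (170,490) and (92,472). I'll measure it again and locate the shoe from the detent and the floor strip edges.

```bash
cat > m3.py <<'E'
from h import *
T=lambda u,v:("top",290+(u+.5)/5-.5,220+(v+.5)/5-.5)
S=lambda u,v:("scene",150+(u+.5)/5-.5,185+(v+.5)/5-.5)
P=[]
for n,a,b in [("+x+y",(112,108),(205,97)),("+x-y",(195,125),(128,140)),("-x-y",(170,240),(88,68)),("-x+y",(92,222),(160,30))]:
    p,e=tri(T(*a),S(*b));q=plane(*T(*a),.054);r=plane(*S(*b),.054);print(n,p.round(4),round(e,4),q[:2].round(4),r[:2].round(4));P.append((q+r)/2)
P=np.array(P);d=(P[0]+P[1]-P[2]-P[3])/2;w=(P[0]+P[3]-P[1]-P[2])/2
print("logger c",P.mean(0),"len",np.hypot(*d[:2]),"wid",np.hypot(*w[:2]),"yaw",np.degrees(np.arctan2(d[1],d[0])),np.degrees(np.arctan2(-w[0],w[1])))
# detent
def blob(n,f,u,v,r=4):
    g=cv2.cvtColor(cv2.imread(f),cv2.COLOR_BGR2GRAY).astype(float)[v-r:v+r+1,u-r:u+r+1]
    med=np.median(g);w=np.clip(med-g-12,0,None);yy,xx=np.mgrid[-r:r+1,-r:r+1];return n,u+(w*xx).sum()/w.sum(),v+(w*yy).sum()/w.sum()
bt=[blob("top",f"pics/top{i}_raw.png",109,208) for i in(0,4)];bs=[blob("scene",f"pics/scene{i}_raw.png",337,123) for i in(0,4)]
print(bt,bs)
for a,b in zip(bt,bs):
    p,e=tri(a,b);print("detent",p.round(4),round(e,4),"z=.011:",plane(*a,.011).round(4),plane(*b,.011).round(4))
th=-.088;c,s=np.cos(th),np.sin(th);o=np.array([.5428,.2569])
def cr(p): d=p[:2]-o; return np.array([c*d[0]+s*d[1],-s*d[0]+c*d[1]]).round(4)
print("detent in crate",[cr(plane(*a,.011)) for a in bt+bs])
# floor strip / lips edges along rows of top0 (subpixel gradient)
g=cv2.imread("pics/top0_raw.png").astype(float)
sat=g[:,:,2]-g[:,:,0] # red-blue: plywood high, shoe low
for v in(216,222,228,232):
    row=sat[v,88:130]; dd=np.diff(row)
    out=[]
    for sgn,rng in((-1,range(2,14)),(1,range(20,38))):
        i=max(rng,key=lambda k:sgn*dd[k]); w=np.clip(sgn*dd[i-1:i+2],0,None);u=88+.5+i+((np.arange(-1,2)*w).sum()/w.sum());out.append(cr(plane("top",u,v,.010)))
    print("strip",v,out)
for v in(185,190,195,200):
    row=sat[v,88:135]; dd=np.diff(row); out=[]
    for sgn,rng in((-1,range(2,20)),(1,range(25,45))):
        i=max(rng,key=lambda k:sgn*dd[k]);out.append((88+i,cr(plane("top",88.5+i,v,.022))))
    print("lips",v,out)
E
python3 m3.py
```

```text
+x+y [ 0.4626 -0.1464  0.0599] 0.0005 [ 0.4627 -0.1473] [ 0.4597 -0.1446]
+x-y [ 0.4536 -0.1916  0.0578] 0.0034 [ 0.4547 -0.1908] [ 0.4506 -0.1922]
-x-y [ 0.3949 -0.1781  0.047 ] 0.0008 [ 0.3948 -0.1774] [ 0.3992 -0.1793]
-x+y [ 0.4045 -0.1354  0.0495] 0.0046 [ 0.4032 -0.1368] [ 0.4084 -0.1347]
logger c [ 0.42917217 -0.16287961  0.054     ] len 0.05674352777834594 wid 0.04489697487606135 yaw -11.870126464684695 -11.165786394060182
[('top', np.float64(108.9319526627219), np.float64(208.18934911242604)), ('top', np.float64(108.97380952380952), np.float64(208.22619047619048))] [('scene', np.float64(337.13623978201633), np.float64(122.56948228882834)), ('scene', np.float64(337.1243654822335), np.float64(122.59390862944163))]
detent [0.5439 0.4103 0.0115] 0.0012 z=.011: [0.5444 0.4109 0.011 ] [0.5434 0.4101 0.011 ]
detent [0.5439 0.4102 0.0113] 0.0011 z=.011: [0.5443 0.4108 0.011 ] [0.5434 0.41   0.011 ]
detent in crate [array([-0.0119,  0.1535]), array([-0.012 ,  0.1534]), array([-0.0129,  0.1526]), array([-0.0128,  0.1525])]
strip 216 [array([-0.0366,  0.1799]), array([-0.0295,  0.1136])]
strip 222 [array([-0.0534,  0.1797]), array([-0.0474,  0.1247])]
strip 228 [array([-0.0701,  0.1799]), array([-0.0642,  0.125 ])]
strip 232 [array([-0.0812,  0.18  ]), array([-0.0753,  0.1255])]
lips 185 [(91, array([0.0463, 0.2084])), (124, array([0.056 , 0.1165]))]
lips 190 [(104, array([0.0362, 0.17  ])), (124, array([0.0421, 0.1144]))]
lips 195 [(94, array([0.0194, 0.1957])), (123, array([0.0279, 0.1151]))]
lips 200 [(102, array([0.0079, 0.1713])), (122, array([0.0138, 0.1158]))]
```

Emit:
move_arm:
  moves:
    - [0,0,0,-0.046,1]
    - [0,0,0,-0.092,1]
    - [0,0,0,-0.138,1]
    - [0,0,0,-0.184,1]
    - [0,0,0,-0.23,1]

```text
clock: 34.3
eef_pos: [0.3757, 0.0508, 0.195]
eef_rot: [1.409, 2.808, 0.0]
contact_force: [-0.0, -0.0, -0.4]
width: 0.0854
grasp_force: 0.0
```

Emit:
move_arm:
  moves:
    - [0,0,0,-0.046,1]
    - [0,0,0,-0.092,1]
    - [0,0,0,-0.138,1]
    - [0,0,0,-0.184,1]
    - [0,0,0,-0.23,1]

```text
clock: 34.8
eef_pos: [0.3757, 0.0508, 0.195]
eef_rot: [0.325, 3.124, 0.0]
contact_force: [0.4, -0.1, -0.6]
width: 0.0854
grasp_force: 0.0
```

Emit:
move_arm:
  moves:
    - [0,0,0,-0.004,1]
    - [0,0,0,-0.004,1]
    - [0,0,0,-0.004,1]

```text
clock: 35.1
eef_pos: [0.3749, 0.0505, 0.195]
eef_rot: [0.321, 3.125, 0.0]
contact_force: [0.1, 0.5, -0.9]
width: 0.0858
grasp_force: 0.0
```

```bash
python3 go.py 0.429 -0.163 0.1 78.5
```

```text
pos [0.3749 0.0505 0.195 ] yaw 78.28 tilt [ 0.  0. -1.] -> shift [-0.0963 -0.1981  0.095 ] turn -0.0012 t 35.1 F [ 0.1  0.5 -0.9] w 0.0858
```

Emit:
move_arm:
  moves:
    - [-0.02,-0.04,0,0,1]
    - [-0.04,-0.08,0.02,0,1]
    - [-0.06,-0.12,0.04,0,1]
    - [-0.078,-0.16,0.06,0,1]
    - [-0.0965,-0.199,0.07,0,1]

```text
clock: 35.6
eef_pos: [0.4289, -0.1656, 0.1235]
eef_rot: [-0.32, -3.124, -0.001]
contact_force: [1.5, 0.3, 0.9]
width: 0.0849
grasp_force: 0.0
```

Emit:
move_arm:
  moves:
    - [0,0,0.02,0,1]
    - [0,0,0.045,0,1]
    - [0,0,0.07,0,1]
    - [0,0,0.085,0,1]
    - [0,0,0.097,0,1]

```text
clock: 36.1
eef_pos: [0.4292, -0.1638, 0.0269]
eef_rot: [-0.319, -3.124, -0.001]
contact_force: [-0.4, 0.4, -0.2]
width: 0.0853
grasp_force: 0.0
```

```bash
python3 go.py 0.429 -0.163 0.026 78.5
```

```text
pos [ 0.4292 -0.1638  0.0269] yaw 78.34 tilt [-0.001  0.    -1.   ] -> shift [0.0003 0.0007 0.0009] turn -0.0009 t 36.1 F [-0.4  0.4 -0.2] w 0.0853
```

Emit:
move_arm:
  moves:
    - [0,0,0,0,0.5]
    - [0,0,0,0,0.2]
    - [0,0,0,0,0]
    - [0,0,0,0,-0.2]
    - [0,0,0,0,-0.3]
  grip_force: 45

```text
clock: 36.6
eef_pos: [0.4299, -0.1642, 0.029]
eef_rot: [0.316, 3.124, -0.001]
contact_force: [-0.5, 0.1, 6.5]
width: 0.0435
grasp_force: 46.7
```

Emit:
move_arm:
  moves:
    - [0,0,0,0,-0.3]
    - [0,0,0,0,-0.3]
    - [0,0,0,0,-0.3]

```text
clock: 36.9
eef_pos: [0.4299, -0.1641, 0.029]
eef_rot: [0.316, 3.124, -0.001]
contact_force: [-1.3, 0.4, 7.2]
width: 0.0433
grasp_force: 46.7
```

```bash
python3 go.py 0.4991 0.4143 0.16 85
```

```text
pos [ 0.4299 -0.1641  0.029 ] yaw 78.45 tilt [ 0.002 -0.001 -1.   ] -> shift [ 0.0478  0.5805 -0.1314] turn -0.0364 t 36.9 F [-1.3  0.4  7.2] w 0.0433
```

Emit:
move_arm:
  moves:
    - [0,0,-0.02,0,-0.3]
    - [0,0,-0.05,0,-0.3]
    - [0,0,-0.085,0,-0.3]
    - [0,0.02,-0.12,0,-0.3]
    - [0,0.05,-0.135,0,-0.3]

```text
clock: 37.4
eef_pos: [0.4403, -0.1154, 0.1663]
eef_rot: [0.319, 3.121, -0.002]
contact_force: [0.8, 0.0, -2.8]
width: 0.0437
grasp_force: 47.0
```

Emit:
move_arm:
  moves:
    - [0.004,0.045,0,0,-0.3]
    - [0.008,0.09,0,0,-0.3]
    - [0.012,0.135,0,0,-0.3]
    - [0.016,0.18,0,0,-0.3]
    - [0.02,0.22,0,0,-0.3]

```text
clock: 37.9
eef_pos: [0.4635, 0.1068, 0.1635]
eef_rot: [0.315, 3.125, 0.0]
contact_force: [0.9, -0.6, -0.7]
width: 0.043
grasp_force: 46.9
```

Emit:
move_arm:
  moves:
    - [0.004,0.045,0,-0.009,-0.3]
    - [0.008,0.09,0,-0.018,-0.3]
    - [0.012,0.135,0,-0.027,-0.3]
    - [0.016,0.18,0,-0.036,-0.3]
    - [0.02,0.22,0,-0.036,-0.3]

```text
clock: 38.4
eef_pos: [0.4878, 0.3265, 0.1633]
eef_rot: [0.136, 3.138, 0.0]
contact_force: [-0.3, -0.7, -1.1]
width: 0.0434
grasp_force: 46.9
```

```bash
python3 go.py 0.4991 0.4143 0.08 85
```

```text
pos [0.4878 0.3265 0.1633] yaw 85.02 tilt [ 0.  0. -1.] -> shift [-0.0036  0.0884  0.0834] turn 0.0001 t 38.4 F [-0.3 -0.7 -1.1] w 0.0434
```

Emit:
move_arm:
  moves:
    - [0,0.045,0,0,-0.3]
    - [0,0.088,0.02,0,-0.3]
    - [0,0.088,0.05,0,-0.3]
    - [0,0.088,0.083,0,-0.3]
    - [0,0.088,0.083,0,-0.3]

```text
clock: 38.9
eef_pos: [0.4935, 0.4106, 0.0759]
eef_rot: [-0.138, -3.132, 0.007]
contact_force: [-0.4, -1.1, -2.6]
width: 0.0433
grasp_force: 47.0
```

```bash
python3 go.py 0.4963 0.4145 0.039 85
python3 - <<'E'
from h import *
t=snap('top','top5');s=snap('scene','scene5')
f=lambda im,x0,y0,x1,y1,k:cv2.resize(im[y0:y1,x0:x1],None,fx=k,fy=k,interpolation=cv2.INTER_CUBIC)
cv2.imwrite('pics/j5.png',np.hstack([f(t,85,175,165,255,5),f(s,290,60,370,140,5)]))
E
```

```text
pos [0.4935 0.4106 0.0759] yaw 84.96 tilt [-0.006 -0.004 -1.   ] -> shift [-0.0027  0.0044  0.0369] turn -0.0002 t 38.9 F [-0.4 -1.1 -2.6] w 0.0433
```

View pics/j5.png

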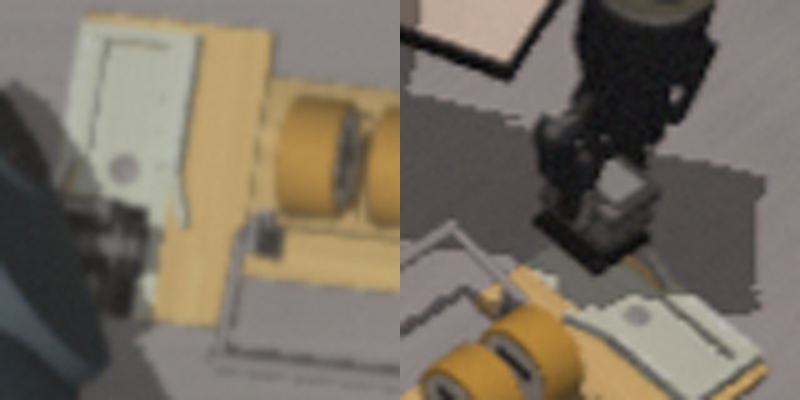

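The logger is held level above the entry floor, with its foot front at about (595,272) on the right, just before the flares. I'll let it settle and then lower it.

Emit:
move_arm:
  moves:
    - [0,0.001,0,0,-0.3]
    - [0,0.001,0.01,0,-0.3]
    - [0,0.001,0.02,0,-0.3]
    - [0,0.001,0.03,0,-0.3]
    - [0,0.001,0.03,0,-0.3]

```text
clock: 39.5
eef_pos: [0.4951, 0.4122, 0.0481]
eef_rot: [-0.139, -3.136, 0.003]
contact_force: [-1.0, -0.2, -2.6]
width: 0.043
grasp_force: 47.1
```

```bash
python3 go.py 0.4963 0.4145 0.039 85
```

```text
pos [0.4951 0.4122 0.0481] yaw 84.93 tilt [-0.002 -0.002 -1.   ] -> shift [-0.001   0.0024  0.0091] turn -0.0004 t 39.5 F [-1.  -0.2 -2.6] w 0.043
```

Emit:
move_arm:
  moves:
    - [0,0.001,0.002,0,-0.3]
    - [0,0.001,0.004,0,-0.3]
    - [0,0.001,0.006,0,-0.3]
    - [0,0.001,0.007,0,-0.3]
    - [0,0.001,0.007,0,-0.3]

```text
clock: 40.0
eef_pos: [0.496, 0.4139, 0.0429]
eef_rot: [-0.139, -3.138, 0.0]
contact_force: [-0.6, 0.1, -2.7]
width: 0.0433
grasp_force: 47.1
```

Emit:
move_arm:
  moves:
    - [0,0,0.001,0,-0.3]
    - [0,0,0.001,0,-0.3]

```text
clock: 40.2
eef_pos: [0.4961, 0.4139, 0.042]
eef_rot: [0.139, 3.139, 0.0]
contact_force: [0.0, -0.1, -0.1]
width: 0.0432
grasp_force: 47.1
```

```bash
python3 go.py 0.4963 0.4145 0.039 85
```

```text
pos [0.4961 0.4139 0.042 ] yaw 84.93 tilt [ 0.  0. -1.] -> shift [-0.0002  0.0006  0.003 ] turn -0.0004 t 40.2 F [ 0.  -0.1 -0.1] w 0.0432
```

Emit:
move_arm:
  moves:
    - [0,0.0005,0.001,0,-0.3]
    - [0,0.0005,0.001,0,-0.3]

```text
clock: 40.4
eef_pos: [0.496, 0.4144, 0.0409]
eef_rot: [-0.139, -3.138, 0.0]
contact_force: [-0.2, -0.1, -1.9]
width: 0.043
grasp_force: 47.1
```

Emit:
move_arm:
  moves:
    - [0,0,0.001,0,-0.3]
    - [0,0,0.001,0,-0.3]

```text
clock: 40.6
eef_pos: [0.496, 0.4143, 0.0399]
eef_rot: [-0.139, -3.138, 0.0]
contact_force: [-0.2, -0.2, -1.8]
width: 0.0431
grasp_force: 47.1
```

Emit:
move_arm:
  moves:
    - [0,0,0.0008,0,-0.3]
    - [0,0,0.0008,0,-0.3]

```text
clock: 40.8
eef_pos: [0.4961, 0.4144, 0.0391]
eef_rot: [-0.139, -3.139, 0.0]
contact_force: [0.3, -0.8, -1.7]
width: 0.0433
grasp_force: 47.2
```

Emit:
move_arm:
  moves:
    - [0,0,0.0006,0,-0.3]
    - [0,0,0.0006,0,-0.3]

```text
clock: 41.0
eef_pos: [0.4961, 0.4144, 0.039]
eef_rot: [0.139, 3.139, -0.0]
contact_force: [-2.5, -1.2, 4.6]
width: 0.0431
grasp_force: 47.7
```

Emit:
move_arm:
  moves:
    - [-0.005,0,0,0,-0.3]
    - [-0.01,0,0,0,-0.3]
    - [-0.015,0,0,0,-0.3]
    - [-0.02,0,0,0,-0.3]
    - [-0.025,0,0,0,-0.3]

```text
clock: 41.5
eef_pos: [0.5208, 0.4125, 0.0391]
eef_rot: [-0.139, -3.138, -0.001]
contact_force: [-10.9, 0.1, 12.1]
width: 0.0434
grasp_force: 48.7
```

```bash
python3 go.py 0.5847 0.4067 0.039 85
```

```text
pos [0.5208 0.4125 0.0391] yaw 84.94 tilt [-0.001  0.    -1.   ] -> shift [-0.0641 -0.0002  0.    ] turn -0.0003 t 41.5 F [-10.9   0.1  12.1] w 0.0434
```

Emit:
move_arm:
  moves:
    - [-0.004,0,-0.0003,0,-0.3]
    - [-0.008,0,-0.0003,0,-0.3]
    - [-0.012,0,-0.0003,0,-0.3]
    - [-0.016,0,-0.0003,0,-0.3]
    - [-0.02,0,-0.0003,0,-0.3]

```text
clock: 42.0
eef_pos: [0.5409, 0.4106, 0.0391]
eef_rot: [-0.139, -3.138, -0.0]
contact_force: [-6.0, 0.8, 5.9]
width: 0.0435
grasp_force: 48.1
```

```bash
python3 go.py 0.5847 0.4067 0.039 85
```

```text
pos [0.5409 0.4106 0.0391] yaw 84.94 tilt [-0.001  0.    -1.   ] -> shift [-0.044  -0.      0.0001] turn -0.0004 t 42.0 F [-6.   0.8  5.9] w 0.0435
```

Emit:
move_arm:
  moves:
    - [-0.005,0,0,0,-0.3]
    - [-0.01,0,0,0,-0.3]
    - [-0.015,0,0,0,-0.3]
    - [-0.02,0,0,0,-0.3]
    - [-0.025,0,0,0,-0.3]

```text
clock: 42.5
eef_pos: [0.5658, 0.4084, 0.0392]
eef_rot: [-0.139, -3.138, -0.0]
contact_force: [-5.7, 1.4, 6.0]
width: 0.043
grasp_force: 48.1
```

Emit:
move_arm:
  moves:
    - [-0.003,0,0,0,-0.3]
    - [-0.006,0,0,0,-0.3]
    - [-0.009,0,0,0,-0.3]
    - [-0.012,0,0,0,-0.3]
    - [-0.012,0,0,0,-0.3]

```text
clock: 43.0
eef_pos: [0.5786, 0.4072, 0.0391]
eef_rot: [0.139, 3.137, 0.001]
contact_force: [0.7, 0.4, 2.4]
width: 0.0436
grasp_force: 47.6
```

Emit:
move_arm:
  moves:
    - [-0.001,0,0,0,-0.3]
    - [-0.002,0,0,0,-0.3]
    - [-0.003,0,0,0,-0.3]
    - [-0.003,0,0,0,-0.3]

```text
clock: 43.4
eef_pos: [0.5807, 0.4071, 0.0391]
eef_rot: [-0.139, -3.139, -0.0]
contact_force: [-3.2, -0.6, 5.8]
width: 0.0433
grasp_force: 47.9
```

```bash
python3 go.py 0.5847 0.4067 0.039 85
```

```text
pos [0.5807 0.4071 0.0391] yaw 84.94 tilt [-0.  0. -1.] -> shift [-0.004  -0.      0.0001] turn -0.0003 t 43.4 F [-3.2 -0.6  5.8] w 0.0433
```

Emit:
move_arm:
  moves:
    - [-0.001,0,0,0,-0.3]
    - [-0.002,0,0,0,-0.3]
    - [-0.002,0,0,0,-0.3]

```text
clock: 43.7
eef_pos: [0.5828, 0.4068, 0.0391]
eef_rot: [0.139, 3.138, 0.0]
contact_force: [-3.0, 1.6, 4.8]
width: 0.043
grasp_force: 47.9
```

Emit:
move_arm:
  moves:
    - [-0.001,0,0,0,-0.3]
    - [-0.002,0,0,0,-0.3]
    - [-0.002,0,0,0,-0.3]

```text
clock: 44.0
eef_pos: [0.5845, 0.4067, 0.0391]
eef_rot: [-0.139, -3.138, -0.0]
contact_force: [-4.2, 1.4, 7.2]
width: 0.0434
grasp_force: 48.1
```

Emit:
move_arm:
  moves:
    - [-0.001,0,0,0,-0.3]
    - [-0.001,0,0,0,-0.3]

```text
clock: 44.2
eef_pos: [0.5855, 0.4067, 0.0391]
eef_rot: [-0.139, -3.138, -0.0]
contact_force: [-4.6, 0.2, 5.7]
width: 0.043
grasp_force: 48.1
```

Emit:
move_arm:
  moves:
    - [-0.001,0,0,0,-0.3]
    - [-0.001,0,0,0,-0.3]

```text
clock: 44.4
eef_pos: [0.5859, 0.4067, 0.0391]
eef_rot: [-0.138, -3.137, 0.0]
contact_force: [-8.3, 0.7, 8.0]
width: 0.0433
grasp_force: 48.3
```

Emit:
move_arm:
  moves:
    - [-0.001,0,0,0,-0.3]
    - [-0.001,0,0,0,-0.3]

```text
clock: 44.6
eef_pos: [0.586, 0.4066, 0.0392]
eef_rot: [-0.138, -3.135, 0.001]
contact_force: [-12.8, 1.4, 12.0]
width: 0.043
grasp_force: 48.7
```

Emit:
move_arm:
  moves:
    - [-0.001,0,0,0,-0.3]
    - [-0.001,0,0,0,-0.3]

```text
clock: 44.8
eef_pos: [0.5862, 0.4066, 0.0393]
eef_rot: [-0.138, -3.133, 0.002]
contact_force: [-18.2, -1.0, 15.7]
width: 0.0435
grasp_force: 49.2
```

The logger is against the stop: the force rises while it no longer advances. I'll relax the push, release and retreat.

Emit:
move_arm:
  moves:
    - [0.001,0,0,0,-0.3]
    - [0.002,0,-0.0005,0,-0.3]
    - [0.002,0,-0.0005,0,0.3]
    - [0.002,0,-0.0005,0,0.7]
    - [0.002,0,-0.0005,0,0.7]

```text
clock: 45.3
eef_pos: [0.587, 0.4061, 0.0392]
eef_rot: [0.139, 3.138, -0.0]
contact_force: [0.2, 0.2, -0.3]
width: 0.0725
grasp_force: 0.0
```

Emit:
move_arm:
  moves:
    - [0,0,-0.01,0,0.7]
    - [0,0,-0.04,0,0.7]
    - [0,0,-0.08,0,0.7]
    - [0,0,-0.12,0,0.7]
    - [0,0,-0.16,0,0.7]

```text
clock: 45.8
eef_pos: [0.5868, 0.4062, 0.2019]
eef_rot: [0.139, 3.138, 0.001]
contact_force: [-0.4, 0.3, -0.2]
width: 0.0726
grasp_force: 0.0
```

Emit:
move_arm:
  moves:
    - [0.045,0,0,0,0.7]
    - [0.09,0,0,0,0.7]
    - [0.135,0,0,0,0.7]
    - [0.18,0,0,0,0.7]
    - [0.22,0,0,0,0.7]

```text
clock: 46.3
eef_pos: [0.3657, 0.4257, 0.2003]
eef_rot: [0.139, 3.138, 0.001]
contact_force: [0.3, 0.1, 0.7]
width: 0.0724
grasp_force: 0.0
```

```bash
python3 go.py 0.4 0.2 0.2 85
python3 - <<'E'
from h import *
t=snap('top','top6');s=snap('scene','scene6')
f=lambda im,x0,y0,x1,y1,k:cv2.resize(im[y0:y1,x0:x1],None,fx=k,fy=k,interpolation=cv2.INTER_CUBIC)
cv2.imwrite('pics/j6.png',np.hstack([f(t,85,165,245,265,2.5),f(s,235,95,395,195,2.5)]))
cv2.imwrite('pics/j6.png',np.vstack([cv2.imread('pics/j6.png'),np.hstack([f(t,90,170,155,225,6),f(s,300,85,367,140,6)])[:, :800]]))
E
```

```text
pos [0.3657 0.4257 0.2003] yaw 84.94 tilt [ 0.001  0.001 -1.   ] -> shift [-5.400e-02 -2.218e-01  1.000e-04] turn -0.0003 t 46.3 F [0.3 0.1 0.7] w 0.0724Traceback (most recent call last):
  File "<stdin>", line 5, in <module>
    return _nx.concatenate(arrs, 0, dtype=dtype, casting=casting)
           ~~~~~~~~~~~~~~~^^^^^^^^^^^^^^^^^^^^^^^^^^^^^^^^^^^^^^^
ValueError: all the input array dimensions except for the concatenation axis must match exactly, but along dimension 1, the array at index 0 has size 800 and the array at index 1 has size 792
```

View pics/j6.png

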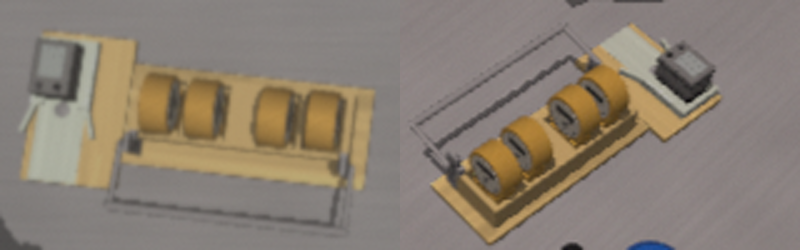

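The logger sits in the shoe, with the detent visible behind it at (62,108). Now I'll triangulate the bail rod's corners.

Run:
```python
from h import *
T=lambda u,v:("top",85+(u+.5)/5-.5,165+(v+.5)/5-.5)
S=lambda u,v:("scene",235+(u+.5)/5.9-.5,95+(v+.5)/5.9-.5)
th=-.088;c,s=np.cos(th),np.sin(th);o=np.array([.5428,.2569])
def cr(p): d=p[:2]-o; return np.array([c*d[0]+s*d[1],-s*d[0]+c*d[1],p[2]]).round(4)
for n,a,b in[("rod-y",(692,462),(28,293)),("rod+y",(215,410),(390,62)),("piv-y",(690,320),(128,382)),("piv+y",(262,270),(455,160))]:
    p,e=tri(T(*a),S(*b));print(n,p.round(4),round(e,4),"crate",cr(p))
def w(x,y): return o+[c*x-s*y,s*x+c*y]
for a in np.linspace(0,2.2,9):
    t=a+np.arctan2(52,44);x,z=-.044+.068*np.cos(t),.060+.068*np.sin(t);print(round(a,2),"rod crate x,z",x.round(4),z.round(4),"world",w(x,-.058).round(4))
```

```text
rod-y [0.4168 0.085  0.075 ] 0.0004 crate [-0.1104 -0.1823  0.075 ]
rod+y [0.4386 0.3367 0.0694] 0.0007 crate [-0.1108  0.0703  0.0694]
piv-y [0.4893 0.087  0.0686] 0.0034 crate [-0.0384 -0.1739  0.0686]
piv+y [0.5103 0.3135 0.0683] 0.0062 crate [-0.0373  0.0535  0.0683]
0.0 rod crate x,z -0.0001 0.1119 world [0.5376 0.1991]
0.28 rod crate x,z -0.0158 0.1219 world [0.5219 0.2005]
0.55 rod crate x,z -0.0337 0.1272 world [0.5041 0.2021]
0.82 rod crate x,z -0.0523 0.1275 world [0.4856 0.2037]
1.1 rod crate x,z -0.0703 0.1227 world [0.4676 0.2053]
1.38 rod crate x,z -0.0864 0.1132 world [0.4517 0.2067]
1.65 rod crate x,z -0.0992 0.0997 world [0.4389 0.2078]
1.93 rod crate x,z -0.1079 0.0832 world [0.4302 0.2086]
2.2 rod crate x,z -0.1118 0.065 world [0.4263 0.209 ]
```

Run:
```python
import cv2,numpy as np
t=cv2.imread('pics/top6_raw.png');s=cv2.imread('pics/scene6_raw.png')
f=lambda im,x0,y0,x1,y1,k:cv2.resize(im[y0:y1,x0:x1],None,fx=k,fy=k,interpolation=cv2.INTER_CUBIC)
cv2.imwrite('pics/j7.png',np.vstack([f(t,120,215,250,265,6),f(s,235,100,365,150,6)]))
```

```text
(no output)
```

View pics/j7.png

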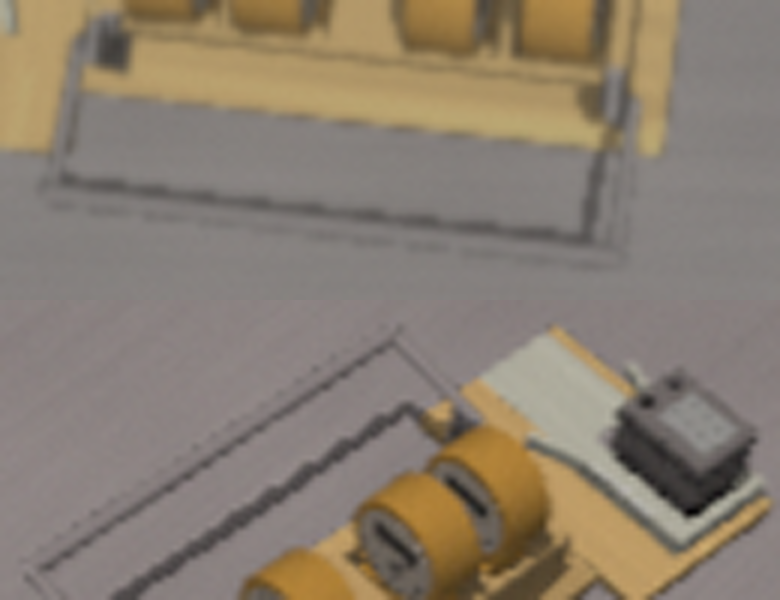

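The rod is at z ≈ 0.070 and crate x ≈ -0.111, which matches the laid-back bail. I'll turn the tool back and move over the rod's middle.

Emit:
move_arm:
  moves:
    - [0,0,0,0.046,0.7]
    - [0,0,0,0.092,0.7]
    - [0,0,0,0.138,0.7]
    - [0,0,0,0.184,0.7]
    - [0,0,0,0.23,0.7]

```text
clock: 46.9
eef_pos: [0.3683, 0.4258, 0.2001]
eef_rot: [1.248, 2.882, 0.002]
contact_force: [-0.1, 0.3, 0.3]
width: 0.0724
grasp_force: 0.0
```

Emit:
move_arm:
  moves:
    - [0,0,0,0.046,0.2]
    - [0,0,0,0.092,0.2]
    - [0,0,0,0.138,0.2]
    - [0,0,0,0.184,0.2]
    - [0,0,0,0.23,0.2]

```text
clock: 47.4
eef_pos: [0.3683, 0.4258, 0.2001]
eef_rot: [2.187, 2.255, 0.002]
contact_force: [0.6, -0.0, -0.5]
width: 0.051
grasp_force: 0.0
```

Emit:
move_arm:
  moves:
    - [0,0,0,0.04,0.2]
    - [0,0,0,0.04,0.2]
    - [0,0,0,0.04,0.2]

```text
clock: 47.7
eef_pos: [0.368, 0.4258, 0.1998]
eef_rot: [2.314, 2.125, 0.001]
contact_force: [-0.5, 0.6, 0.0]
width: 0.0516
grasp_force: 0.0
```

```bash
python3 go.py 0.427 0.209 0.1 -5
```

```text
pos [0.368  0.4258 0.1998] yaw -4.87 tilt [ 0.001  0.    -1.   ] -> shift [-0.211   0.0771  0.0997] turn 0.0007 t 47.7 F [-0.5  0.6  0. ] w 0.0516
```

Emit:
move_arm:
  moves:
    - [-0.045,0.016,0,0,0.2]
    - [-0.09,0.032,0,0,0.2]
    - [-0.135,0.048,0.02,0,0.2]
    - [-0.18,0.064,0.04,0,0.2]
    - [-0.211,0.077,0.06,0,0.2]

```text
clock: 48.2
eef_pos: [0.4262, 0.2067, 0.1394]
eef_rot: [2.314, 2.124, 0.002]
contact_force: [1.1, 0.8, -0.2]
width: 0.0512
grasp_force: 0.0
```

Emit:
move_arm:
  moves:
    - [0,0,0.02,0,0.2]
    - [0,0,0.04,0,0.2]
    - [0,0,0.06,0,0.2]
    - [0,0,0.08,0,0.2]
    - [0,0,0.09,0,0.2]

```text
clock: 48.7
eef_pos: [0.4254, 0.2085, 0.0483]
eef_rot: [-2.314, -2.124, 0.002]
contact_force: [0.9, 0.3, 0.8]
width: 0.0515
grasp_force: 0.0
```

```bash
python3 go.py 0.427 0.209 0.049 -5
```

```text
pos [0.4254 0.2085 0.0483] yaw -4.9 tilt [-0.001 -0.001 -1.   ] -> shift [ 0.0006  0.0015 -0.0007] turn 0.0005 t 48.7 F [0.9 0.3 0.8] w 0.0515
```

Emit:
move_arm:
  moves:
    - [0,0.001,0,0,0]
    - [0,0.001,0,0,-0.3]
    - [0,0.001,0,0,-0.5]
    - [0,0.001,0,0,-0.8]
    - [0,0.001,0,0,-1]
  grip_force: 30

```text
clock: 49.2
eef_pos: [0.4262, 0.2089, 0.0498]
eef_rot: [-2.317, -2.121, 0.0]
contact_force: [-4.2, 2.5, 1.6]
width: 0.0091
grasp_force: 29.3
```

Emit:
move_arm:
  moves:
    - [0,0,0,0,-1]
    - [0,0,0,0,-1]
    - [0,0,0,0,-1]

```text
clock: 49.5
eef_pos: [0.4262, 0.2089, 0.0496]
eef_rot: [-2.317, -2.121, 0.001]
contact_force: [-4.5, 2.6, 1.6]
width: 0.0088
grasp_force: 29.3
```

```bash
python3 go.py 0.427 0.209 0.049 -5
```

```text
pos [0.4262 0.2089 0.0496] yaw -5.05 tilt [-0.001  0.    -1.   ] -> shift [0.0002 0.0008 0.0006] turn -0.0003 t 49.5 F [-4.5  2.6  1.6] w 0.0088
```

Emit:
move_arm:
  moves:
    - [0,0.0015,-0.009,0,-1]
    - [0,0.0039,-0.0182,0,-1]
    - [0,0.008,-0.027,0,-1]
    - [0,0.0126,-0.0347,0,-1]
    - [0,0.0126,-0.0347,0,-1]

```text
clock: 50.0
eef_pos: [0.4402, 0.2076, 0.0853]
eef_rot: [2.317, 2.12, 0.002]
contact_force: [-0.1, 3.3, -1.7]
width: 0.0087
grasp_force: 29.9
```

```bash
python3 go.py 0.4389 0.2078 0.0847 -5
```

```text
pos [0.4402 0.2076 0.0853] yaw -5.08 tilt [ 0.002  0.    -1.   ] -> shift [ 0.     -0.0013  0.0006] turn -0.0004 t 50.0 F [-0.1  3.3 -1.7] w 0.0087
```

Low forces, tracking the arc well. I'll continue along it.

Emit:
move_arm:
  moves:
    - [0,0.006,-0.0072,0,-1]
    - [0,0.0128,-0.0135,0,-1]
    - [0,0.0205,-0.0188,0,-1]
    - [0,0.0289,-0.023,0,-1]
    - [0,0.0289,-0.023,0,-1]

```text
clock: 50.5
eef_pos: [0.4681, 0.2051, 0.1084]
eef_rot: [-2.317, -2.121, 0.001]
contact_force: [-9.1, 1.4, 16.6]
width: 0.0084
grasp_force: 30.6
```

Emit:
move_arm:
  moves:
    - [0,0.009,-0.0028,0,-1]
    - [0,0.018,-0.0048,0,-1]
    - [0,0.027,-0.0052,0,-1]
    - [0,0.0366,-0.0045,0,-1]
    - [0,0.0366,-0.0045,0,-1]

```text
clock: 51.0
eef_pos: [0.5054, 0.2017, 0.1119]
eef_rot: [2.317, 2.12, 0.001]
contact_force: [1.8, -0.5, 5.0]
width: 0.009
grasp_force: 29.9
```

```bash
python3 go.py 0.5041 0.2021 0.112 -5
```

```text
pos [0.5054 0.2017 0.1119] yaw -5.08 tilt [ 0.001  0.    -1.   ] -> shift [ 0.0003 -0.0013 -0.0001] turn -0.0004 t 51.0 F [ 1.8 -0.5  5. ] w 0.009
```

Emit:
move_arm:
  moves:
    - [0,0.008,0.002,0,-1]
    - [0,0.0165,0.005,0,-1]
    - [0,0.0245,0.0095,0,-1]
    - [0,0.03,0.0135,0,-1]
    - [0,0.03,0.0135,0,-1]

```text
clock: 51.5
eef_pos: [0.5349, 0.199, 0.0972]
eef_rot: [2.318, 2.121, -0.0]
contact_force: [0.0, -0.0, -1.0]
width: 0.0089
grasp_force: 30.4
```

Emit:
move_arm:
  moves:
    - [0,0.001,0.001,0,-1]
    - [0,0.002,0.0025,0,-1]
    - [0,0.002,0.0025,0,-1]

```text
clock: 51.8
eef_pos: [0.5366, 0.1988, 0.0957]
eef_rot: [2.317, 2.121, 0.001]
contact_force: [0.3, -2.4, 1.3]
width: 0.0087
grasp_force: 30.8
```

```bash
python3 go.py 0.5376 0.1991 0.0949 -5
```

```text
pos [0.5366 0.1988 0.0957] yaw -5.06 tilt [ 0.001 -0.    -1.   ] -> shift [0.0003 0.0009 0.0008] turn -0.0003 t 51.8 F [ 0.3 -2.4  1.3] w 0.0087
```

Emit:
move_arm:
  moves:
    - [0,0.001,0.001,0,-1]
    - [0,0.001,0.0015,0,-1]
    - [0,0.001,0.0015,0,-1]

```text
clock: 52.1
eef_pos: [0.5373, 0.1989, 0.0949]
eef_rot: [2.317, 2.121, 0.0]
contact_force: [-5.1, -3.9, 11.4]
width: 0.0088
grasp_force: 31.9
```

Emit:
move_arm:
  moves:
    - [0,0.0008,0.001,0,-1]
    - [0,0.0008,0.001,0,-1]

```text
clock: 52.3
eef_pos: [0.5374, 0.1988, 0.0947]
eef_rot: [-2.317, -2.121, 0.002]
contact_force: [-14.1, -4.7, 24.0]
width: 0.0086
grasp_force: 33.1
```

The bail is on its stop: the reaction is about 28 N with no further travel. I'll ease off, release and retreat straight up.

Emit:
move_arm:
  moves:
    - [0,-0.0012,-0.0014,0,-1]
    - [0,-0.0012,-0.0014,0,-0.6]
    - [0,-0.0012,-0.0014,0,-0.3]
    - [0,-0.0012,-0.0014,0,-0.2]
    - [0,-0.0012,-0.0014,0,-0.2]

```text
clock: 52.8
eef_pos: [0.5369, 0.199, 0.0943]
eef_rot: [-2.317, -2.121, 0.0]
contact_force: [-0.9, 0.3, -0.2]
width: 0.0339
grasp_force: 0.0
```

Emit:
move_arm:
  moves:
    - [0,0,-0.01,0,-0.2]
    - [0,0,-0.03,0,-0.2]
    - [0,0,-0.06,0,-0.2]
    - [0,0,-0.1,0,-0.2]
    - [0,0,-0.14,0,-0.2]

```text
clock: 53.3
eef_pos: [0.5367, 0.1989, 0.2365]
eef_rot: [-2.317, -2.121, 0.0]
contact_force: [0.3, 0.5, 0.1]
width: 0.0346
grasp_force: 0.0
```

Emit:
move_arm:
  moves:
    - [-0.02,-0.04,0,0,-0.2]
    - [-0.04,-0.08,0,0,-0.2]
    - [-0.06,-0.12,0,0,-0.2]
    - [-0.08,-0.16,0,0,-0.2]
    - [-0.08,-0.16,0,0,-0.2]

```text
clock: 53.8
eef_pos: [0.3664, 0.1322, 0.2347]
eef_rot: [-2.317, -2.121, 0.002]
contact_force: [0.7, 0.7, 0.9]
width: 0.0343
grasp_force: 0.0
```

Run:
```python
from h import *
t=snap('top','top8');s=snap('scene','scene8')
f=lambda im,x0,y0,x1,y1,k:cv2.resize(im[y0:y1,x0:x1],None,fx=k,fy=k,interpolation=cv2.INTER_CUBIC)
cv2.imwrite('pics/j8.png',np.vstack([f(t,85,165,245,225,5),f(s,235,95,395,155,5)]))
```

```text
(no output)
```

View pics/j8.png

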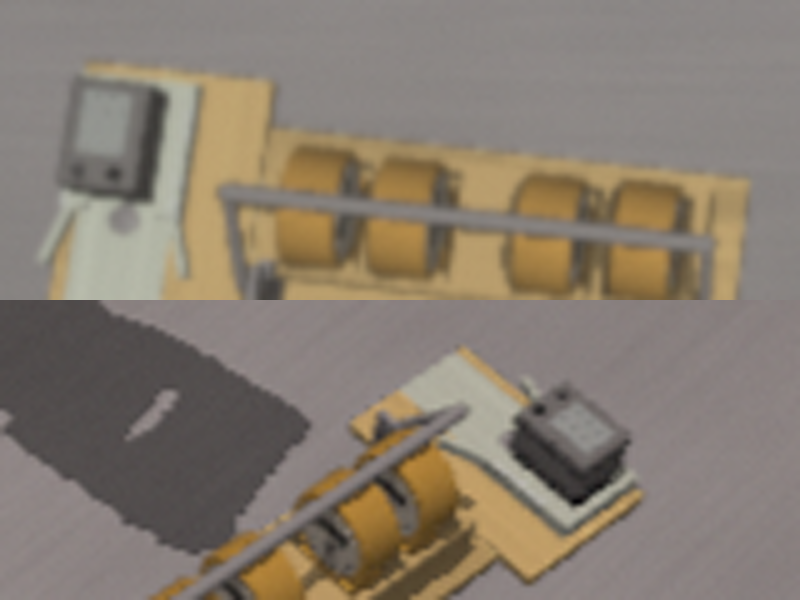

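The bail rod lies across the middle of the registers, running from (222,190) to (712,243) in the top crop. The logger is home, with the detent fully visible behind it at (124,218). One numeric check of the rod before I hand in.

Run:
```python
from h import *
p,e=tri(("top",85+222.5/5-.5,165+190.5/5-.5),("scene",235+463.5/5-.5,95+108.5/5-.5))
th=-.088;c,s=np.cos(th),np.sin(th);d=p[:2]-np.array([.5428,.2569])
print("rod end crate",c*d[0]+s*d[1],-s*d[0]+c*d[1],p[2],e)
ok=abs(c*d[0]+s*d[1])<.006 and abs(p[2]-.112)<.007
print(ok, close_job() if ok else "not handed in")
```

```text
rod end crate 0.00016958700919824602 0.07027694014569975 0.11400360732426235 0.0006597098625075395
the job is handed in; nothing more can be done
True None
```

The job is handed in, with no verdict returned: all four registers stand one to a cell, the bail is down on its stop (rod at 114 mm, about 112 mm expected), and the logger is against the shoe's stop with the detent visible behind it.

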